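Move the spotting row to the new counter rack

TASK

The new wooden rack will be used from the other side of the counter, so move the spray can, the bottle and the jar from the dishes of the old rack into its compartments in reverse order: what stood leftmost goes into the rightmost compartment, the middle one into the middle, the rightmost into the leftmost. Also slide the old rack's stop along its T-slot to its open end (on the robot's left), lift it out and stand it upright in the steel parts dish. Keep the containers upright all the time, and leave everything standing flat and let go.

Things in the scene. Friction and masses are not known exactly. Their poses are not given: they have to be found in the camera images.
- old_rack: Fixed metal plate with three dishes in a row. Origin: on the table under the middle dish; y along the row, to robot's left (+-0.2 rad), x away from robot; dishes at y = 80, 0, -80 mm. At x = -92 mm along its near edge: T-slot rail, 44 mm wide, top z = 25, slot floor z = 10, shut at y = -117. Its lips end at y = 75; from there to the open end at 135 it is open above: lift the stop out at y = 105.
- new_rack: Fixed low wooden tray 85 x 245 mm, 20 mm high, three compartments in a row, on the robot's left or right (old rack on the other side). Origin: on the table under the middle compartment; y along the row, to robot's left (+-0.2 rad), x away from robot. Compartment centres y = 80, 0, -80 mm, x = 0; each 75 x 75 mm inside, floor z = 5 mm, walls 5 mm thick.
- parts_dish: Parts dish, fixed: square dark steel dish 90 x 90 mm, 18 mm high, walls and floor 4 mm, between the racks. Origin on the table under its centre, z up, x and y along its sides.
- can: Spray can, loose, about 0.25 kg: plain aluminium cylinder 52 mm in diameter and 122 mm high, under a white cap 48 mm in diameter that reaches to 150 mm. The tallest of the row. Origin: centre of its underside, z up.
- bottle: Amber bottle, loose, about 0.28 kg: 58 mm in diameter up to 75 mm, a sloping shoulder up to 97 mm, then a black cap 30 mm in diameter from 97 to 130 mm. Origin: centre of its underside, z up.
- jar: Squat glass jar, loose, about 0.22 kg: 58 mm in diameter up to 55 mm, then a steel lid 62 mm in diameter from 55 to 78 mm. Origin: centre of its underside, z up.
- stop: Loose steel stop, 0.14 kg, in the old rack's T-slot: foot 22 (x) x 34 (y, along the slot) x 6 mm, neck 8 x 24 mm to z = 18, dark grip block 16 (x) x 24 (y) mm from z = 18 to 56. Origin: centre of the foot's underside, on the slot floor. Slides freely, 2 mm play each side; the lips (12 mm apart, underside 9 mm over the slot floor) hold the foot down until its centre is past the rack's y = 92.
- dish_can: Drip dish, fixed on the old rack, in which the spray can stands at the start (it marks that thing's old place in the row; all three dishes look alike). Grey, 76 x 76 mm, 12 mm high, walls and floor 3 mm. Origin: centre of its underside, 6 mm above the table, axes as the rack's.
- dish_bottle: Drip dish, fixed on the old rack, in which the amber bottle stands at the start (it marks that thing's old place in the row; all three dishes look alike). Grey, 76 x 76 mm, 12 mm high, walls and floor 3 mm. Origin: centre of its underside, 6 mm above the table, axes as the rack's.
- dish_jar: Drip dish, fixed on the old rack, in which the squat jar stands at the start (it marks that thing's old place in the row; all three dishes look alike). Grey, 76 x 76 mm, 12 mm high, walls and floor 3 mm. Origin: centre of its underside, 6 mm above the table, axes as the rack's.

How it is judged:
By the outcome, as a careful person would: the job done as asked, in the order asked, and still so for the second after the job is handed in, with the robot touching nothing.
It also fails if it takes over 115 s, if anything falls off the work surface, if the arm or the gripper's body presses on something with over 40 N, if the wrist force passes 120 N, or if a joint passes its speed limit or range.

ROBOT

A 6-joint arm with a two-finger parallel gripper is mounted at the origin on the work surface. World frame = base frame: x ahead of the robot, y to its left, z up, the work surface at z = 0. Lengths are in m, angles in rad, forces in N, time in s.
With the tool pointing down it reaches from about 0.35 to 0.725 m from the base axis. Payload 4.3 kg.
Tool frame: the origin (TCP) lies at the very end of the fingers, on their centre line; the grasp point (between the pads) lies 19 mm behind it; z points along the fingers, x is the direction in which the jaws open and shut, and the axes are right-handed (so a half turn about z gives the same grasp; the last joint's range is limited). The gripper opens to 85 mm and grips with 20 to 120 N. Pads are 22 mm wide; open, the fingers measure 114 mm over their backs; the gripper's body (76 mm by 85 mm) begins 54 mm behind the grasp point. The pads swing forward as they close: fully open they stand 13 mm farther back than shut.
Start: joints at [-0.11, 0.377, 0.081, 1.274, 0, 1.46], TCP at [0.575, 0, 0.204] pointing down, gripper open.
Joint ranges: [-2.72, 2.72], [-0.84, 1.66], [-1.02, 1.22], [-1.77, 2.12], [-1.37, 1.28], [-3.14, 3.14]. Speed limits (rad/s): [2.57, 2.57, 3.14, 3.14, 3.14, 3.14].

INTERFACE

Orientations are given as a rotation vector (axis times angle).
In Python, from workcell import telemetry, viewer, env gives the robot as it stands. The module is installed in compiled form; this text tells all that it offers.
- The arm moves only by the tool step_arm, never from a script. Its argument "commands" is a list of rows, each a list of 3 entries, a list of its own where there are three numbers: the opening, from 0 (shut) to 1 (fully open), then the shift along the tool's x, y, z in cm, then the turn about the tool's z in rad. A call has 1 to 5 rows; each row shifts and turns the commanded pose from where the row before left it, along the tool's axes as they then stand; what a row does not reach is not made up. A row lasts 1/12 s, in which the tool goes at most 41.7 mm and 7.16 degrees, less where a joint would pass 70% of its speed; a pose out of reach is approached as far as the arm can. A call with a gripper value outside its range is refused whole. The fingers move at their own pace and stop on an object; "grip_force" is the grip in N (left out, the last holds). Time passes only in rows, so rows that do not move let the fingers close. It gives the time, the measured TCP pose, the force and the opening at its end, in the units of the state.
- telemetry.get_state(): the state, without advancing time (a new reading comes with each control period).
- viewer.snapshot(name): name is "scene" or "side" or "wrist"; returns a dict with "pixels" (480x640x3 uint8, red, green, blue), "depth" (480x640 float32, m along the optical axis (not along the pixel's ray), 0 where there is no reading), "fovy" (degrees; the focal length in pixels is half the picture's height over the tangent of half this angle, whatever the lens; pixels are square), "cx", "cy" (the principal point, pixels), "dist" ([k1, k2, p1, p2, k3] as OpenCV has them; the pictures are not rectified), "cam_to_world" (4x4, takes a point from camera to world coordinates); the wrist camera has in their place "T_tool_cam" (4x4, takes a point from camera to tool coordinates, whose origin is the TCP and whose axes are the tool frame's). Camera axes: x right, y down, z forward; pixel columns grow to the right and rows downward; lengths in m; the calibration is good to about 2 mm. A picture is of the moment at which its call begins: read the wrist's pose just before it.
- env.hand_in(): hands the job in, once; it reports no verdict.
The state is a dict: "clock": time; "joint_pos": joint angles; "qvel": joint speeds; "tau": joint torques, N m; "eef_pos": TCP position; "tool_rot": TCP orientation; "ft_force": force on the tool from outside, world axes, zero at the start; "torque": the same for the moment, N m; "finger_gap": finger opening in m.
Only numpy, scipy, OpenCV 4.12 (cv2) and the standard library are available. Lean on these libraries where they do the work, as an engineer would, in place of code of your own. Each camera call takes 0.05 s, during which the arm holds its last target. There are 200 camera calls.

## Working session

There is one attempt and no reset: what is moved stays moved. The work goes in short steps, Python scripts to look and compute and a tool call to move; the robot and the scene stay as the last step left them, time stands still between calls to the robot, and variables do not carry over. Pictures are saved under pics/ and viewed, about 12 in all and at most 16, crops included, and the job is handed in when it is done.

Besides the shell and the picture viewer there is one more tool, called after "Emit:" as name(argument=value, ...), one argument or row to a line, values as JSON. step_arm: Moves the arm, as the interface text tells. Its arguments: {"type":"object","properties":{"commands":{"type":"array"},"grip_force":{"type":"number"}},"required":["commands"]}

```bash
mkdir -p pics; cat > h.py <<'E'
import numpy as np, cv2
from workcell import telemetry, viewer, env
from scipy.spatial.transform import Rotation as R
def snap(name,save=None):
    st=telemetry.get_state(); s=viewer.snapshot(name)
    if 'cam_to_world' in s: T=np.array(s['cam_to_world'])
    else:
        W=np.eye(4);W[:3,:3]=R.from_rotvec(st['tool_rot']).as_matrix();W[:3,3]=st['eef_pos'];T=W@np.array(s['T_tool_cam'])
    s['T']=T; f=240/np.tan(np.radians(s['fovy'])/2); s['K']=np.array([[f,0,s['cx']],[0,f,s['cy']],[0,0,1.]]); s['D']=np.array(s['dist'],float)
    if save: cv2.imwrite('pics/'+save,s['pixels'][:,:,::-1])
    return s
def rays(s,uv):
    n=cv2.undistortPoints(np.array(uv,float).reshape(-1,1,2),s['K'],s['D']).reshape(-1,2)
    return np.c_[n,np.ones(len(n))]
def plane(s,uv,z):
    d=rays(s,uv)@s['T'][:3,:3].T; o=s['T'][:3,3]
    return o+d*((z-o[2])/d[:,2])[:,None]
def cloud(s):
    v,u=np.mgrid[0:480,0:640]; d=rays(s,np.stack([u.ravel(),v.ravel()],1))*s['depth'].reshape(-1,1)
    return (d@s['T'][:3,:3].T+s['T'][:3,3]).reshape(480,640,3)
def proj(s,P):
    Ti=np.linalg.inv(s['T']); p,_=cv2.projectPoints(np.array(P,float).reshape(-1,3),cv2.Rodrigues(Ti[:3,:3])[0],Ti[:3,3],s['K'],s['D']); return p.reshape(-1,2)
E
python3 - <<'E'
from h import *
print(telemetry.get_state())
a=snap('scene','a.png'); b=snap('side','b.png'); c=snap('wrist','c.png')
for s in (a,b,c): print(s['T'].round(3),s['fovy'],s['dist'])
print(np.array(c['T_tool_cam']).round(3))
cv2.imwrite('pics/abc.png',cv2.resize(np.vstack([np.hstack([a['pixels'],b['pixels']]),np.hstack([c['pixels'],c['pixels']*0])])[:,:,::-1],(800,600)))
E
```

```text
{'clock': 0.0, 'joint_pos': array([-1.10306777e-01,  3.78056524e-01,  7.96288472e-02,  1.27435121e+00,
        2.11589008e-05,  1.46051555e+00]), 'qvel': array([ 0.00148645, -0.0011039 , -0.00078757, -0.00076555,  0.00167729,
        0.00028396]), 'tau': array([ 5.03441061e-04, -4.63600910e+01,  2.69876987e+01,  2.07655923e-02,
       -6.74222474e-05, -6.15417605e-06]), 'eef_pos': array([5.74312975e-01, 8.54590282e-05, 2.02665763e-01]), 'tool_rot': array([-3.14135188e+00,  4.08726796e-05,  3.09137547e-03]), 'ft_force': array([ 0.61172224, -0.30323907, -0.18706329]), 'torque': array([ 0.04454836, -0.00376142,  0.00492172]), 'finger_gap': 0.08554419375067744}
[[-0.272  0.787 -0.554  1.055]
 [ 0.962  0.213 -0.17   0.16 ]
 [-0.016 -0.579 -0.815  0.808]
 [ 0.     0.     0.     1.   ]] 46.49382671797535 [-0.01083711  0.          0.          0.          0.        ]
[[-0.902 -0.337  0.269  0.251]
 [-0.431  0.687 -0.585  0.571]
 [ 0.012 -0.644 -0.765  0.802]
 [ 0.     0.     0.     1.   ]] 46.81424766856076 [-0.10798733  0.          0.          0.          0.        ]
[[ 1.     0.    -0.002  0.574]
 [-0.001 -0.947 -0.32   0.082]
 [-0.002  0.32  -0.947  0.373]
 [ 0.     0.     0.     1.   ]] 60.04088476639162 [-0.09460438  0.          0.          0.          0.        ]
[[ 1.    -0.001 -0.    -0.   ]
 [ 0.001  0.947  0.32  -0.082]
 [ 0.    -0.32   0.947 -0.17 ]
 [ 0.     0.     0.     1.   ]]
```

View pics/a.png

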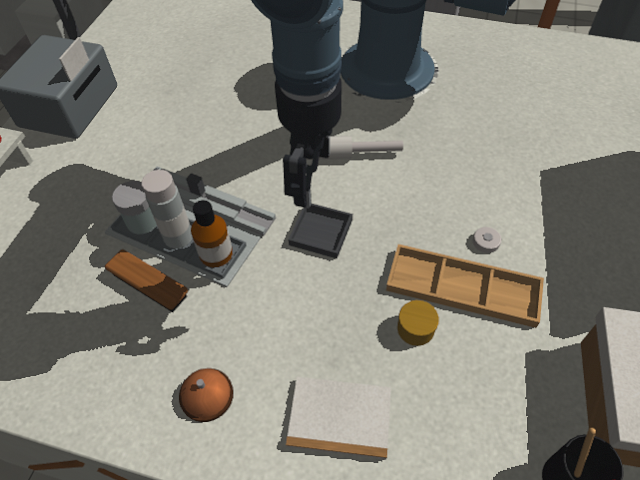

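View pics/b.png

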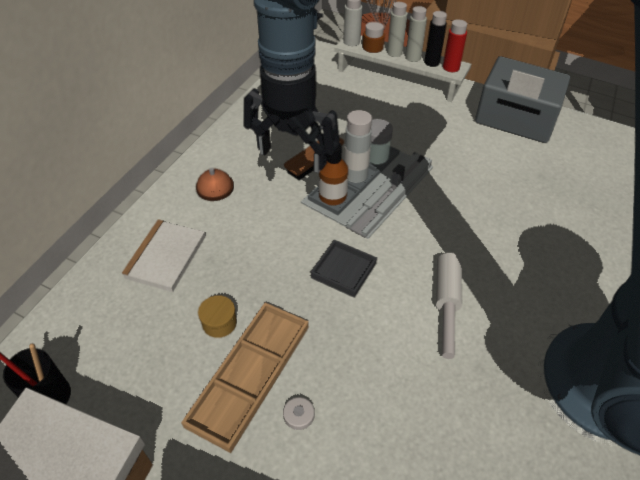

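Scene view: robot is at the top, so image right is robot's left. New rack is at pixels (390-542, 247-325), dish at (320,230), old rack at (110-275, 170-280). From the left the row is bottle, can, jar, with the stop at (195,184). The bottle goes to compartment -80, the can to 0 and the jar to +80.

```bash
cat > m.py <<'E'
from h import *
for name in ('scene','side'):
    s=snap(name); C=cloud(s); hsv=cv2.cvtColor(s['pixels'],cv2.COLOR_RGB2HSV); x,y,z=C[...,0],C[...,1],C[...,2]
    ok=s['depth']>0; near=ok&(x>.2)&(x<.8)&(abs(y)<.6)
    print(name,'table z',np.median(z[near&(abs(z)<.02)]).round(4))
    def rect(m,l):
        P=C[m][:,:2].astype(np.float32)
        if len(P)<20: print(l,'few');return
        r=cv2.minAreaRect(P*1000); print(l,len(P),np.round(r,1).tolist() if 0 else [np.round(q,1) for q in r])
    H,S,V=[hsv[...,i].astype(int) for i in range(3)]
    n,L,st,ce=cv2.connectedComponentsWithStats((near&(z>.012)&(z<.3)).astype(np.uint8))
    for i in range(1,n):
        if st[i,4]>150:
            m=L==i; P=C[m]; print(i,st[i],'px',ce[i].round(),'med',np.median(P,0).round(3),'min',np.percentile(P,2,0).round(3),'max',np.percentile(P,98,0).round(3),'rgb',np.median(s['pixels'][m],0))
    rect(near&(z>.015)&(z<.024)&(y>.05)&(H>8)&(H<25)&(S>80),'newrack')
    rect(near&(z>.013)&(z<.022)&(abs(y)<.12)&(V<90),'dish')
    rect(near&(z>.004)&(z<.03)&(y<-.05)&(S<60),'oldrack')
E
python3 m.py
```

```text
scene table z 0.0002
1 [  42   37   75  100 4381] px [79. 86.] med [ 0.321 -0.566  0.084] min [ 0.221 -0.597  0.015] max [ 0.392 -0.562  0.157] rgb [78. 82. 82.]
2 [ 319  130   84   30 1213] px [354. 147.] med [0.295 0.005 0.031] min [ 0.26  -0.047  0.015] max [0.534 0.08  0.281] rgb [124. 120. 115.]
5 [ 111  167  165  110 8450] px [183. 216.] med [ 0.579 -0.238  0.064] min [ 0.46  -0.354  0.013] max [ 0.614 -0.131  0.159] rgb [80. 75. 73.]
7 [284 174  69  81 970] px [312. 214.] med [0.532 0.002 0.019] min [ 0.443 -0.061  0.013] max [0.65  0.029 0.299] rgb [49.  49.5 51. ]
25 [473 227  28  24 475] px [487. 238.] med [0.435 0.269 0.015] min [0.412 0.248 0.012] max [0.455 0.29  0.019] rgb [175. 166. 161.]
29 [ 387  245  157   80 2113] px [469. 284.] med [0.541 0.255 0.019] min [0.492 0.124 0.012] max [0.578 0.364 0.023] rgb [155. 120.  78.]
30 [ 105  250   84   59 2187] px [147. 278.] med [ 0.673 -0.26   0.031] min [ 0.638 -0.334  0.024] max [ 0.706 -0.194  0.034] rgb [118.  77.  42.]
31 [ 397  300   42   43 1389] px [417. 320.] med [0.637 0.18  0.04 ] min [0.604 0.152 0.015] max [0.66
[... 1910 characters left out ...]
56 0.014] max [0.656 0.211 0.041] rgb [128.  99.  48.]
17 [ 181  303  128  147 2090] px [245. 375.] med [0.533 0.258 0.018] min [0.489 0.123 0.012] max [0.576 0.367 0.022] rgb [141. 110.  77.]
19 [    0   343   152   137 11043] px [ 64. 437.] med [0.676 0.475 0.104] min [0.577 0.402 0.029] max [0.78  0.546 0.107] rgb [165. 160. 151.]
20 [283 398  32  30 718] px [298. 412.] med [0.429 0.272 0.015] min [0.409 0.25  0.012] max [0.451 0.292 0.019] rgb [157. 149. 143.]
newrack 1884 [array([576.1, 297.1]), array([386.5, 214.3]), np.float64(59.3)]
dish 507 [array([530.7, -46.1]), array([143.7, 543.1]), np.float64(82.1)]
oldrack 5632 [array([ 503.9, -328.8]), array([558.1, 539.4]), np.float64(83.1)]
```

View pics/c.png

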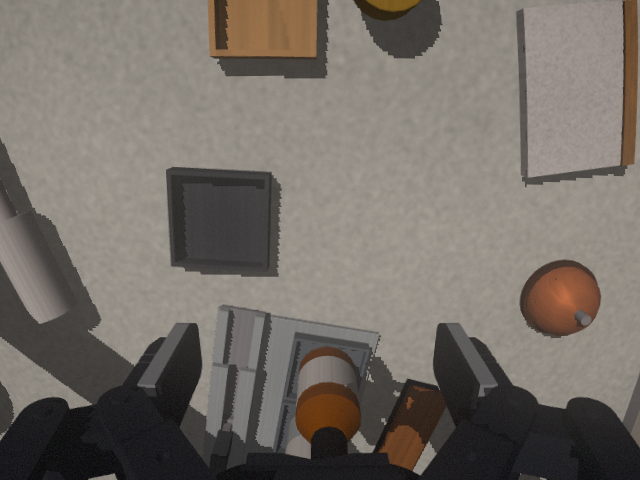

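```bash
cat > m2.py <<'E'
from h import *
def rc(P,l):
    if len(P)<15: print(l,'few');return
    r=cv2.minAreaRect((P[:,:2]*1000).astype(np.float32)); print(l,len(P),np.round(r[0],1),np.round(r[1],1),round(r[2],1),'zmed',np.median(P[:,2]).round(4))
def main():
  for name in ('scene','side'):
    s=snap(name); C=cloud(s); x,y,z=C[...,0],C[...,1],C[...,2]; print(name)
    def big(m):
        n,L,st,_=cv2.connectedComponentsWithStats(m.astype(np.uint8),connectivity=8); return L==1+np.argmax(st[1:,4])
    box=lambda a,b,c,d,e,f:(s['depth']>0)&(x>a)&(x<b)&(y>c)&(y<d)&(z>e)&(z<f)
    rc(C[big(box(.47,.6,.1,.39,.014,.026))],'newrack')
    rc(C[big(box(.42,.55,-.08,.05,.014,.022))],'dish')
    rc(C[big(box(.40,.65,-.4,-.09,.003,.03))],'oldrack')
    rc(C[big(box(.40,.65,-.4,-.09,.02,.028))],'rail top')
    rc(C[big(box(.40,.65,-.4,-.09,.152,.165))],'cantop')
    rc(C[big(box(.40,.65,-.4,-.09,.132,.145)&(y>-.215))],'bottletop')
    rc(C[big(box(.40,.65,-.4,-.25,.08,.094))],'jartop')
    rc(C[big(box(.40,.53,-.4,-.09,.058,.071))],'stop top')
main()
E
python3 m2.py
```

```text
scene
newrack 1901 [533.8 244.2] [244.3  88.9] 88.7 zmed 0.0191
dish 464 [486.6 -15.8] [90.7 93.5] 86.6 zmed 0.017
oldrack 6100 [ 536.5 -248.2] [267.9 164.4] 79.7 zmed 0.0112
rail top 825 [ 481.6 -226.1] [138.3  47.7] 80.2 zmed 0.0244
cantop 626 [ 569.4 -255.7] [47.  47.1] 36.8 zmed 0.1584
bottletop 255 [ 585.7 -176.6] [28.3 29.7] 73.8 zmed 0.1381
jartop 793 [ 557.3 -335.4] [63.2 54.1] 39.6 zmed 0.0865
stop top 132 [ 476.7 -253.6] [25.8 18. ] 80.0 zmed 0.0648
side
newrack 1892 [532.8 243.9] [248.1  87.6] 88.9 zmed 0.0183
dish 450 [485.  -15.9] [92.7 91.8] 86.5 zmed 0.0167
oldrack 4913 [ 531.3 -247.4] [269.1 166.4] 79.0 zmed 0.0116
rail top 1030 [ 473.1 -264.9] [204.5  46.8] 79.4 zmed 0.024
cantop 342 [ 567.2 -254.8] [48.  49.3] 11.5 zmed 0.1574
bottletop 46 [ 573.  -175.8] [25.3  9.6] 84.9 zmed 0.1376
jartop 368 [ 545.1 -334.4] [44.6 64.6] 22.3 zmed 0.0854
stop top 93 [ 475.2 -254.1] [28.4 16.4] 78.2 zmed 0.0642
```

```bash
cat > go.py <<'E'
import sys
from h import *
# usage: go.py yaw x y z (mm, rack yaw rad wanted) -> turn, then tool-axis shift in cm after the turn
st=telemetry.get_state(); M=R.from_rotvec(st['tool_rot']).as_matrix(); p=np.array(st['eef_pos'])
cur=np.arctan2(M[1,0],M[0,0]); print('t',round(st['clock'],2),'pos',(p*1000).round(1),'yaw',round(cur,3),'tilt',np.degrees(np.arccos(-M[2,2])).round(2),'gap',round(st['finger_gap']*1000,1),'F',np.round(st['ft_force'],1))
v=list(map(float,sys.argv[1:])); yaw=v[0]; t=cur-yaw; t=(t+np.pi/2)%np.pi-np.pi/2; yw=cur-t
X=np.array([np.cos(yw),np.sin(yw),0]);Y=np.array([np.sin(yw),-np.cos(yw),0])
for i in range(1,len(v),3):
    q=np.array(v[i:i+3])/1000; d=q-p; print('turn',round(t,3),'shift cm',np.round([d@X*100,d@Y*100,-d[2]*100],2)); p=q; t=0
E
python3 go.py -0.183 585 -176 200 585 -176 109 585 -176 170 531.5 164 170 531.5 164 106
```

```text
t 0.35 pos [5.749e+02 1.000e-01 2.034e+02] yaw 0.0 tilt 0.02 gap 85.4 F [0.1 0.5 0. ]
turn 0.183 shift cm [ 4.2  17.13  0.34]
turn 0 shift cm [0.  0.  9.1]
turn 0 shift cm [ 0.   0.  -6.1]
turn 0 shift cm [-11.45 -32.46  -0.  ]
turn 0 shift cm [0.  0.  6.4]
```

Emit:
step_arm(
  commands=[
    [1, [0, 0, 0], 0.1],
    [1, [0, 0, 0], 0.083],
    [1, [0.8, 3.4, 0], 0],
    [1, [0.8, 3.4, 0], 0],
    [1, [0.8, 3.4, 0], 0],
  ],
  grip_force=50,
)

```text
clock: 0.77
eef_pos: [0.5801, -0.1053, 0.2037]
tool_rot: [3.129, -0.284, 0.001]
ft_force: [0.3, -0.4, 1.1]
finger_gap: 0.0854
```

Emit:
step_arm(
  commands=[
    [1, [0.8, 3.4, 0], 0],
    [1, [0.8, 3.4, 0], 0],
    [1, [0, 0, 0], 0],
    [1, [0, 0, 0], 0],
  ],
)

```text
clock: 1.1
eef_pos: [0.5833, -0.1763, 0.2032]
tool_rot: [-3.128, 0.292, 0.0]
ft_force: [0.4, -0.2, -0.3]
finger_gap: 0.0856
```

```bash
python3 go.py -0.183 585 -176 109; python3 - <<'E'
from h import *
s=snap('wrist','d.png')
E
```

```text
t 1.1 pos [ 583.3 -176.3  203.2] yaw -0.186 tilt 0.02 gap 85.6 F [ 0.4 -0.2 -0.3]
turn -0.003 shift cm [ 0.17 -0.06  9.42]
```

View pics/d.png

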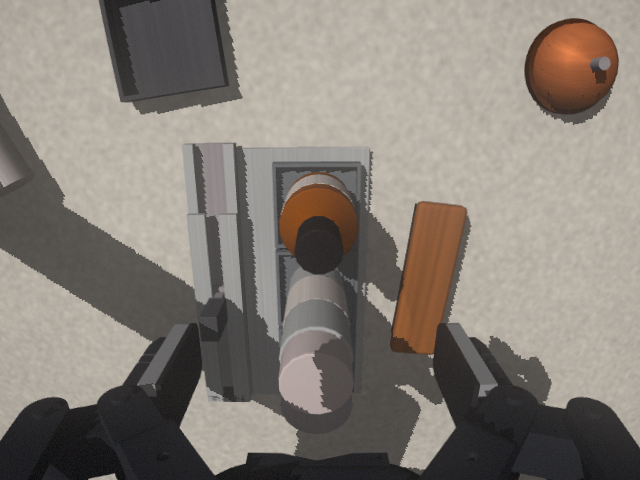

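The bottle cap at (319,245) sits midway between the fingers and the rack is aligned. I descend and grip.

Emit:
step_arm(
  commands=[
    [1, [0.1, 0, 3], 0],
    [1, [0, 0, 3], 0],
    [1, [0, 0, 2], 0],
    [1, [0, 0, 1.4], 0],
    [0.2, [0, 0, 0], 0],
  ],
)

```text
clock: 1.57
eef_pos: [0.5817, -0.1717, 0.106]
tool_rot: [-3.126, 0.283, 0.01]
ft_force: [-1.1, 0.4, 0.4]
finger_gap: 0.0753
```

Emit:
step_arm(
  commands=[
    [0, [0, 0, 0], 0],
    [0, [0, 0, 0], 0],
    [0, [0, 0, 0], 0],
    [0, [0, 0, 0], 0],
    [0, [0, 0, 0], 0],
  ],
)

```text
clock: 1.98
eef_pos: [0.5853, -0.1752, 0.1128]
tool_rot: [3.127, -0.287, 0.005]
ft_force: [-5.1, 1.5, 19.9]
finger_gap: 0.0124
```

Emit:
step_arm(
  commands=[
    [0, [0, 0, 0], 0],
    [0, [0, 0, -0.5], 0],
    [0, [0, 0, -1.5], 0],
    [0, [0, 0, -2], 0],
    [0, [0, 0, -2], 0],
  ],
)

```text
clock: 2.4
eef_pos: [0.5842, -0.1746, 0.1706]
tool_rot: [-3.128, 0.287, 0.0]
ft_force: [0.8, -1.1, -0.3]
finger_gap: 0.0
```

```bash
python3 go.py -0.02 531.5 164 170 531.5 164 106
```

```text
t 2.4 pos [ 584.2 -174.6  170.6] yaw -0.183 tilt 0.01 gap 0.0 F [ 0.8 -1.1 -0.3]
turn -0.163 shift cm [ -5.94 -33.75   0.06]
turn 0 shift cm [0.  0.  6.4]
```

```bash
python3 - <<'E'
from h import *
a=snap('wrist');b=snap('side');c=snap('scene')
cv2.imwrite('pics/e.png',np.hstack([a['pixels'],b['pixels'][60:260,240:480].repeat(2,0).repeat(2,1)[:,:480][0:400] if 0 else cv2.resize(b['pixels'][40:280,240:480],(480,480))])[:,:,::-1][:, :1120])
im=cv2.imread('pics/e.png');cv2.imwrite('pics/e.png',cv2.resize(im,(800,343)))
E
python3 m2.py | grep -E "scene|side|top"
```

```text
scene
rail top 822 [ 480.4 -230.1] [133.2  46.1] 79.6 zmed 0.0243
cantop 594 [ 570.6 -255.7] [47.1 44.6] 82.4 zmed 0.1584
bottletop 260 [ 585.9 -176.9] [30.2 28.7] 63.2 zmed 0.1383
jartop 787 [ 556.7 -335.9] [64.7 54. ] 39.7 zmed 0.0864Traceback (most recent call last):
  File "m2.py", line 19, in <module>
    main()
    ~~~~^^
  File "m2.py", line 18, in main
    rc(C[big(box(.40,.53,-.4,-.09,.058,.071))],'stop top')
         ~~~^^^^^^^^^^^^^^^^^^^^^^^^^^^^^^^^^
  File "m2.py", line 9, in big
    n,L,st,_=cv2.connectedComponentsWithStats(m.astype(np.uint8),connectivity=8); return L==1+np.argmax(st[1:,4])
                                                                                              ~~~~~~~~~^^^^^^^^^^
    return _wrapfunc(a, 'argmax', axis=axis, out=out, **kwds)
    return bound(*args, **kwds)
ValueError: attempt to get argmax of an empty sequence
```

View pics/e.png

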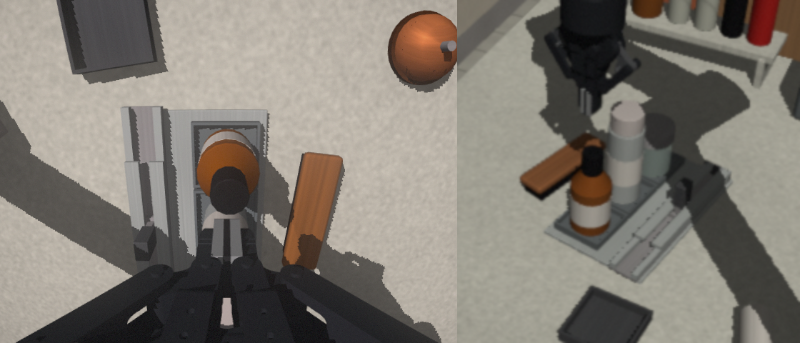

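```bash
python3 - <<'E'
from h import *
st=telemetry.get_state();p=np.array(st['eef_pos'])
for n in('side','scene','wrist'):
    s=snap(n); C=cloud(s)
    print(n,'TCP px',proj(s,[p,p+[0,0,.07]]).round(1).tolist())
    d=np.linalg.norm(C[...,:2]-p[:2],axis=2); m=(s['depth']>0)&(d<.06)&(C[...,2]>p[2]-.03)&(C[...,2]<p[2]+.07)&(s['pixels'].max(2)<110)
    P=C[m]; 
    for a in np.arange(-.03,.07,.01):
        q=P[(P[:,2]>p[2]+a)&(P[:,2]<p[2]+a+.01)]
        if len(q)>5: print(round((p[2]+a)*1000),len(q),np.percentile(q,[5,50,95],0)[:,:2].round(3).tolist())
E
```

```text
side TCP px [[333.0, 132.3], [333.8, 100.1]]
140 16 [[0.573, -0.234], [0.581, -0.185], [0.591, -0.167]]
190 7 [[0.579, -0.168], [0.582, -0.164], [0.59, -0.163]]
200 58 [[0.573, -0.176], [0.582, -0.164], [0.597, -0.161]]
210 75 [[0.572, -0.176], [0.58, -0.165], [0.598, -0.161]]
220 81 [[0.572, -0.173], [0.581, -0.165], [0.598, -0.162]]
230 52 [[0.573, -0.169], [0.586, -0.164], [0.598, -0.161]]
scene TCP px [[199.2, 194.0], [189.5, 161.5]]
140 9 [[0.577, -0.188], [0.587, -0.181], [0.593, -0.172]]
190 7 [[0.586, -0.168], [0.594, -0.165], [0.594, -0.163]]
200 70 [[0.576, -0.178], [0.593, -0.165], [0.599, -0.161]]
210 100 [[0.576, -0.18], [0.594, -0.167], [0.601, -0.161]]
220 84 [[0.576, -0.175], [0.594, -0.165], [0.6, -0.161]]
230 53 [[0.582, -0.17], [0.591, -0.163], [0.601, -0.161]]
wrist TCP px [[320.8, 297.5], [322.4, 403.3]]
190 23 [[0.58, -0.166], [0.584, -0.164], [0.592, -0.163]]
200 827 [[0.574, -0.17], [0.586, -0.165], [0.596, -0.163]]
210 1148 [[0.573, -0.17], [0.586, -0.165], [0.597, -0.163]]
220 1269 [[0.573, -0.17], [0.586, -0.165], [0.597, -0.163]]
230 1859 [[0.569, -0.182], [0.584, -0.165], [0.601, -0.161]]
```

```bash
python3 - <<'E'
from h import *
st=telemetry.get_state();p=np.array(st['eef_pos'])
for n in('side','scene','wrist'):
    s=snap(n); C=cloud(s)
    d=np.linalg.norm(C[...,:2]-p[:2],axis=2); m=(s['depth']>0)&(d<.05)
    P=C[m]; print(n)
    for a in np.arange(.12,.24,.01):
        q=P[(P[:,2]>a)&(P[:,2]<a+.01)]
        if len(q)>2: print(round(a*1000),len(q),np.percentile(q,[5,50,95],0)[:,:2].round(3).tolist())
    if n=='wrist': cv2.imwrite('pics/f.png',cv2.resize(s['pixels'][220:400,200:440,::-1],(800,600)))
E
```

```text
side
120 65 [[0.569, -0.176], [0.577, -0.166], [0.592, -0.163]]
130 166 [[0.569, -0.189], [0.582, -0.174], [0.595, -0.163]]
140 7 [[0.571, -0.185], [0.578, -0.176], [0.591, -0.167]]
190 13 [[0.577, -0.168], [0.58, -0.165], [0.591, -0.161]]
200 65 [[0.571, -0.174], [0.58, -0.164], [0.596, -0.161]]
210 74 [[0.571, -0.174], [0.579, -0.164], [0.596, -0.161]]
220 72 [[0.571, -0.173], [0.58, -0.164], [0.596, -0.161]]
230 59 [[0.572, -0.169], [0.585, -0.163], [0.6, -0.159]]
scene
120 82 [[0.584, -0.184], [0.597, -0.17], [0.6, -0.163]]
130 250 [[0.574, -0.188], [0.588, -0.175], [0.599, -0.163]]
140 26 [[0.576, -0.185], [0.592, -0.175], [0.598, -0.166]]
190 7 [[0.591, -0.169], [0.592, -0.167], [0.593, -0.163]]
200 79 [[0.581, -0.179], [0.593, -0.165], [0.598, -0.161]]
210 97 [[0.575, -0.178], [0.593, -0.167], [0.6, -0.161]]
220 73 [[0.575, -0.173], [0.592, -0.164], [0.599, -0.161]]
230 65 [[0.579, -0.169], [0.59, -0.163], [0.6, -0.159]]
wrist
120 278 [[0.572, -0.174], [0.586, -0.166], [0.597, -0.165]]
130 2461 [[0.572, -0.19], [0.584, -0.177], [0.596, -0.166]]
140 15 [[0.579, -0.189], [0.586, -0.179], [0.591, -0.168]]
190 12 [[0.58, -0.165], [0.586, -0.164], [0.591, -0.163]]
200 825 [[0.573, -0.17], [0.585, -0.165], [0.596, -0.163]]
210 1140 [[0.573, -0.17], [0.585, -0.165], [0.597, -0.163]]
220 1279 [[0.573, -0.17], [0.585, -0.165], [0.597, -0.163]]
230 1935 [[0.569, -0.182], [0.584, -0.165], [0.601, -0.161]]
```

View pics/f.png

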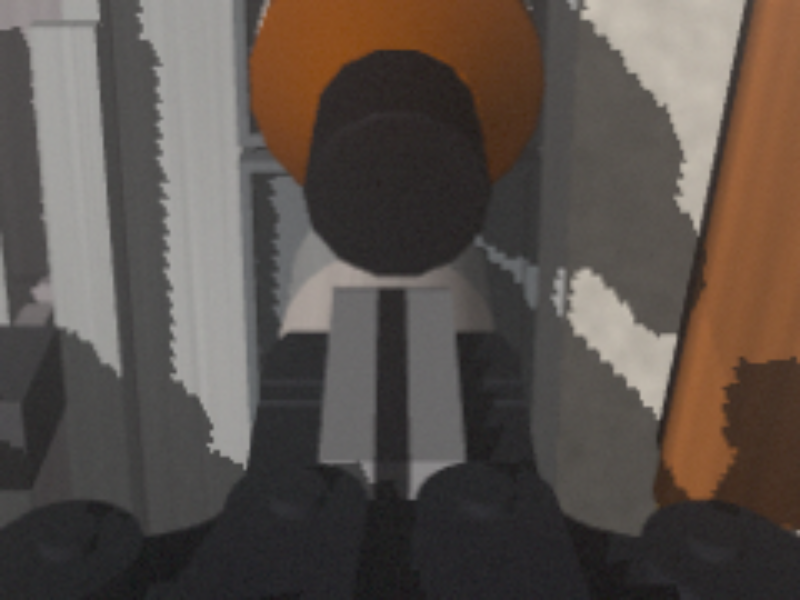

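Emit:
step_arm(
  commands=[
    [1, [0, 0, -1], 0],
    [1, [0, 0, -1], 0],
    [1, [0, 0, 0], 0],
    [1, [0, 0, 0], 0],
    [1, [0, 0, 0], 0],
  ],
)

```text
clock: 3.32
eef_pos: [0.5848, -0.1748, 0.1901]
tool_rot: [3.128, -0.287, 0.002]
ft_force: [-0.7, 0.4, 0.5]
finger_gap: 0.0606
```

```bash
cat > tips.py <<'E'
from h import *
st=telemetry.get_state();p=np.array(st['eef_pos']);M=R.from_rotvec(st['tool_rot']).as_matrix()
print('gap',st['finger_gap'],'z',p[2])
for n in('side','scene','wrist'):
    s=snap(n); C=(cloud(s)-p)@M
    m=(s['depth']>0)&(abs(C[...,0])<.065)&(abs(C[...,1])<.05)&(C[...,2]>-.13)
    P=C[m]; print(n)
    for a in np.arange(-.13,.0,.01):
        q=P[(P[:,2]>a)&(P[:,2]<a+.01)]
        if len(q)>2: print(round(a*1000),len(q),(np.percentile(q,[2,50,98],0)[:,:2]*1000).round().tolist())
E
python3 tips.py; python3 go.py -.183 585.5 -176.5 109
```

```text
gap 0.06058061204924038 z 0.19006195707607476
side
-130 330 [[-63.0, -22.0], [-0.0, -13.0], [61.0, -4.0]]
-120 258 [[-65.0, -20.0], [-1.0, -13.0], [63.0, 4.0]]
-110 333 [[-65.0, -20.0], [-11.0, -12.0], [61.0, 12.0]]
-100 269 [[-63.0, -19.0], [-26.0, -11.0], [62.0, 12.0]]
-90 303 [[-62.0, -15.0], [-31.0, -10.0], [61.0, 9.0]]
-80 120 [[-49.0, -16.0], [31.0, -11.0], [56.0, 7.0]]
-70 111 [[-43.0, -14.0], [29.0, -9.0], [41.0, 7.0]]
-60 124 [[-44.0, -14.0], [-30.0, -8.0], [42.0, 9.0]]
-50 117 [[-44.0, -14.0], [-29.0, -8.0], [42.0, 9.0]]
-40 55 [[-41.0, -14.0], [30.0, -8.0], [35.0, 9.0]]
scene
-130 389 [[-61.0, -22.0], [12.0, -13.0], [63.0, -6.0]]
-120 274 [[-63.0, -20.0], [-2.0, -14.0], [64.0, -3.0]]
-110 412 [[-62.0, -19.0], [24.0, -13.0], [63.0, 11.0]]
-100 309 [[-63.0, -19.0], [28.0, -11.0], [65.0, 8.0]]
-90 315 [[-62.0, -15.0], [34.0, -11.0], [65.0, 7.0]]
-80 140 [[-53.0, -15.0], [-34.0, -9.0], [50.0, 7.0]]
-70 144 [[-45.0, -13.0], [-32.0, -8.0], [49.0, 8.0]]
-60 164 [[-46.0, -13.0], [35.0, -8.0], [49.0, 8.0]]
-50 154 [[-44.0, -13.0], [-32.0, -8.0], [49.0, 8.0]]
-40 49 [[-38.0, -13.0], [-33.0, -6.0], [42.0, 7.0]]
wrist
-120 2513 [[-64.0, -18.0], [-17.0, -16.0], [64.0, -11.0]]
-110 12653 [[-63.0, -17.0], [0.0, -12.0], [63.0, -8.0]]
-100 8503 [[-64.0, -17.0], [12.0, -10.0], [64.0, 8.0]]
-90 8842 [[-63.0, -13.0], [34.0, -10.0], [62.0, 8.0]]
-80 2341 [[-56.0, -13.0], [36.0, -9.0], [56.0, 2.0]]
-70 2605 [[-51.0, -11.0], [36.0, -7.0], [49.0, 10.0]]
-60 2216 [[-51.0, -11.0], [36.0, -7.0], [49.0, 10.0]]
-50 1736 [[-50.0, -11.0], [-37.0, -7.0], [49.0, 10.0]]
-40 310 [[-40.0, -11.0], [-38.0, -1.0], [40.0, 10.0]]
t 3.47 pos [ 584.2 -174.5  189.3] yaw -0.183 tilt 0.03 gap 81.1 F [-0.3  0.5  0.4]
turn -0.0 shift cm [0.16 0.17 8.03]
```

The calibrated cameras all agree that the fingertips sit about 28 mm short of the reported TCP. That explains the first closing, which touched only the cap's top. I'm lowering all heights by 28 mm.

Emit:
step_arm(
  commands=[
    [1, [0.1, 0.1, 3], 0],
    [1, [0, 0, 3], 0],
    [1, [0, 0, 3], 0],
    [1, [0, 0, 1.4], 0],
    [1, [0, 0, 0.5], 0],
  ],
)

```text
clock: 3.88
eef_pos: [0.5823, -0.1746, 0.0768]
tool_rot: [-3.126, 0.287, 0.01]
ft_force: [-0.3, -0.1, -0.1]
finger_gap: 0.0853
```

Emit:
step_arm(
  commands=[
    [0, [0, 0, 0], 0],
    [0, [0, 0, 0], 0],
    [0, [0, 0, 0], 0],
    [0, [0, 0, 0], 0],
    [0, [0, 0, 0], 0],
  ],
)

```text
clock: 4.3
eef_pos: [0.5861, -0.1762, 0.0823]
tool_rot: [3.127, -0.287, 0.004]
ft_force: [-1.1, 0.5, 4.8]
finger_gap: 0.0287
```

Emit:
step_arm(
  commands=[
    [0, [0, 0, 0], 0],
    [0, [0, 0, 0], 0],
    [0, [0, 0, 0], 0],
  ],
)

```text
clock: 4.55
eef_pos: [0.586, -0.1762, 0.0823]
tool_rot: [3.128, -0.287, 0.004]
ft_force: [-2.6, 1.2, 5.7]
finger_gap: 0.0287
```

```bash
python3 go.py -0.02 531.5 164 140 531.5 164 78
```

```text
t 4.55 pos [ 586.  -176.2   82.3] yaw -0.183 tilt 0.15 gap 28.7 F [-2.6  1.2  5.7]
turn -0.163 shift cm [ -6.13 -33.91  -5.77]
turn 0 shift cm [0.  0.  6.2]
```

Emit:
step_arm(
  commands=[
    [0, [0, 0, -0.5], 0],
    [0, [0, 0, -1.5], 0],
    [0, [0, 0, -2], 0],
    [0, [0, 0, -1.5], 0],
    [0, [0, 0, -0.5], 0],
  ],
)

```text
clock: 4.97
eef_pos: [0.5865, -0.1762, 0.1432]
tool_rot: [3.127, -0.287, 0.006]
ft_force: [0.9, -0.3, -2.2]
finger_gap: 0.0288
```

Emit:
step_arm(
  commands=[
    [0, [0, 0, 0], -0.08],
    [0, [0, 0, 0], -0.083],
    [0, [-0.3, -1.5, 0], 0],
    [0, [-0.5, -2.8, 0], 0],
    [0, [-0.5, -2.8, 0], 0],
  ],
)

```text
clock: 5.38
eef_pos: [0.5729, -0.1036, 0.1397]
tool_rot: [-3.14, 0.037, 0.002]
ft_force: [0.6, -0.1, -2.0]
finger_gap: 0.0288
```

Emit:
step_arm(
  commands=[
    [0, [-0.5, -2.8, 0], 0],
    [0, [-0.5, -2.8, 0], 0],
    [0, [-0.5, -2.8, 0], 0],
    [0, [-0.5, -2.8, 0], 0],
    [0, [-0.5, -2.8, 0], 0],
  ],
)

```text
clock: 5.8
eef_pos: [0.5501, 0.038, 0.1399]
tool_rot: [-3.141, 0.033, 0.002]
ft_force: [0.4, -0.3, -1.9]
finger_gap: 0.0286
```

Emit:
step_arm(
  commands=[
    [0, [-0.5, -2.8, 0], 0],
    [0, [-0.5, -2.8, 0], 0],
    [0, [-0.5, -2.8, 0], 0],
    [0, [-0.5, -2.8, 0], 0],
    [0, [-0.3, -1.5, 0], 0],
  ],
)

```text
clock: 6.22
eef_pos: [0.5291, 0.1668, 0.1399]
tool_rot: [-3.14, 0.029, 0.003]
ft_force: [-0.1, -0.8, -2.8]
finger_gap: 0.0287
```

Emit:
step_arm(
  commands=[
    [0, [0, 0, 0], 0],
    [0, [0, 0, 0], 0],
  ],
)

```text
clock: 6.38
eef_pos: [0.5299, 0.1643, 0.14]
tool_rot: [3.141, -0.029, -0.002]
ft_force: [-0.5, -0.6, -2.1]
finger_gap: 0.0288
```

```bash
python3 go.py -0.02 531.5 164 78; python3 - <<'E'
from h import *
s=snap('scene'); b=snap('side')
cv2.imwrite('pics/g.png',cv2.resize(np.hstack([s['pixels'][100:400,300:600],b['pixels'][100:400,130:430]])[:,:,::-1],(800,400)))
E
```

```text
t 6.38 pos [529.9 164.3 140. ] yaw -0.019 tilt 0.07 gap 28.8 F [-0.5 -0.6 -2.1]
turn 0.001 shift cm [0.16 0.03 6.2 ]
```

View pics/g.png

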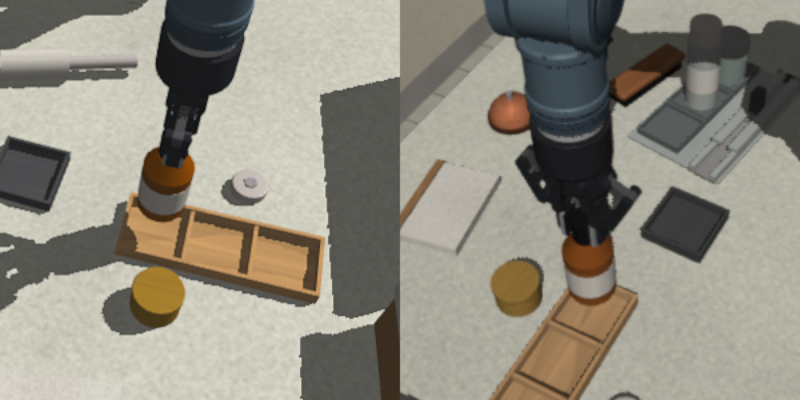

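The bottle hangs upright over the rightmost compartment. I'm lowering it about 61 mm.

Emit:
step_arm(
  commands=[
    [0, [0.1, 0, 2], 0],
    [0, [0, 0, 2], 0],
    [0, [0, 0, 1.2], 0],
    [0, [0, 0, 0.5], 0],
    [0, [0, 0, 0.3], 0],
  ],
)

```text
clock: 6.9
eef_pos: [0.5313, 0.1622, 0.0796]
tool_rot: [3.141, -0.034, -0.003]
ft_force: [-0.3, -0.5, -0.7]
finger_gap: 0.0287
```

Emit:
step_arm(
  commands=[
    [0, [0, 0, 0.1], 0],
    [0, [0, 0, 0], 0],
  ],
)

```text
clock: 7.07
eef_pos: [0.5326, 0.163, 0.0802]
tool_rot: [-3.141, 0.033, -0.002]
ft_force: [0.0, -0.6, -1.9]
finger_gap: 0.0286
```

```bash
python3 go.py -0.02 531.5 164 78
```

```text
t 7.07 pos [532.6 163.   80.2] yaw -0.021 tilt 0.06 gap 28.6 F [ 0.  -0.6 -1.9]
turn -0.001 shift cm [-0.11 -0.1   0.22]
```

Emit:
step_arm(
  commands=[
    [0, [0, 0, 0.1], 0],
    [0, [0, 0, 0.1], 0],
    [0, [0, 0, 0], 0],
  ],
)

```text
clock: 7.32
eef_pos: [0.5328, 0.1635, 0.0783]
tool_rot: [-3.141, 0.031, -0.003]
ft_force: [-0.4, 0.4, -0.8]
finger_gap: 0.0287
```

Emit:
step_arm(
  commands=[
    [0.3, [0, 0, 0], 0],
    [0.6, [0, 0, 0], 0],
    [1, [0, 0, 0], 0],
    [1, [0, 0, 0], 0],
    [1, [0, 0, 0], 0],
  ],
)

```text
clock: 7.73
eef_pos: [0.5321, 0.1634, 0.0778]
tool_rot: [-3.141, 0.031, -0.001]
ft_force: [-0.3, 0.5, 0.6]
finger_gap: 0.0754
```

Emit:
step_arm(
  commands=[
    [1, [0, 0, -2], 0],
    [1, [0, 0, -3], 0],
    [1, [0, 0, -3], 0],
    [1, [0, 0, -3], 0],
    [1, [0, 0, 0], 0],
  ],
)

```text
clock: 8.15
eef_pos: [0.5356, 0.1641, 0.1942]
tool_rot: [-3.139, 0.031, -0.016]
ft_force: [1.0, -0.6, -0.2]
finger_gap: 0.0853
```

```bash
python3 go.py -0.183 569 -255.3 190 569 -255.3 68; sed -i 's/^main()//' m2.py; python3 - <<'E'
from h import *; from m2 import rc
for n in('scene','side'):
    s=snap(n);C=cloud(s);x,y,z=C[...,0],C[...,1],C[...,2]
    m=(s['depth']>0)&(abs(x-.532)<.035)&(abs(y-.164)<.04)
    rc(C[m&(z>.128)&(z<.14)],n+' cap'); rc(C[m&(z>.03)&(z<.075)],n+' body')
E
```

```text
t 8.15 pos [535.6 164.1 194.2] yaw -0.02 tilt 0.61 gap 85.3 F [ 1.  -0.6 -0.2]
turn 0.163 shift cm [10.91 40.63  0.42]
turn 0 shift cm [ 0.   0.  12.2]
scene cap 285 [532.9 160.5] [29.8 29.4] 7.8 zmed 0.1341
scene body 529 [548.5 160. ] [56.5 32. ] 85.0 zmed 0.0542
side cap 283 [529.9 161.9] [28.7 29.5] 32.7 zmed 0.1337
side body 560 [521.5 175.5] [58.  28.1] 33.6 zmed 0.0538
```

Emit:
step_arm(
  commands=[
    [1, [0, 0, 0], 0.08],
    [1, [0, 0, 0], 0.083],
    [1, [0.9, 3.4, 0], 0],
    [1, [0.9, 3.4, 0], 0],
    [1, [0.9, 3.4, 0], 0],
  ],
)

```text
clock: 8.67
eef_pos: [0.5386, 0.0575, 0.1857]
tool_rot: [3.128, -0.284, -0.005]
ft_force: [0.2, -0.1, -0.2]
finger_gap: 0.0856
```

Emit:
step_arm(
  commands=[
    [1, [0.9, 3.4, 0], 0],
    [1, [0.9, 3.4, 0], 0],
    [1, [0.9, 3.4, 0], 0],
    [1, [0.9, 3.4, 0], 0],
    [1, [0.9, 3.4, 0], 0],
  ],
)

```text
clock: 9.08
eef_pos: [0.552, -0.1185, 0.1857]
tool_rot: [-3.128, 0.287, 0.005]
ft_force: [0.8, 0.4, 0.4]
finger_gap: 0.0854
```

Emit:
step_arm(
  commands=[
    [1, [0.9, 3.4, 0], 0],
    [1, [0.9, 3.4, 0], 0],
    [1, [0.9, 3.4, 0], 0],
    [1, [0.9, 3.4, 0], 0],
    [1, [0, 0, 0], 0],
  ],
)

```text
clock: 9.5
eef_pos: [0.563, -0.2635, 0.1849]
tool_rot: [3.126, -0.297, -0.004]
ft_force: [0.5, 1.0, -0.3]
finger_gap: 0.0855
```

```bash
python3 go.py -0.183 569 -255.3 68; python3 - <<'E'
from h import *; from m2 import rc
for n in('wrist','scene','side'):
    s=snap(n);C=cloud(s);x,y,z=C[...,0],C[...,1],C[...,2];ok=s['depth']>0
    rc(C[ok&(abs(x-.569)<.035)&(abs(y+.255)<.035)&(z>.15)&(z<.165)],n+' can')
    rc(C[ok&(abs(x-.554)<.045)&(abs(y+.334)<.045)&(z>.079)&(z<.092)],n+' jar')
E
```

```text
t 9.5 pos [ 563.  -263.5  184.9] yaw -0.189 tilt 0.17 gap 85.5 F [ 0.5  1.  -0.3]
turn -0.006 shift cm [ 0.45 -0.91 11.69]
wrist can 6595 [ 566.7 -258.2] [47.2 47.1] 41.9 zmed 0.1585
wrist jar 4187 [ 551.6 -338.5] [54.3 60.5] 78.6 zmed 0.0865
scene can 648 [ 568.9 -256.3] [49.3 47.3] 37.4 zmed 0.1583
scene jar 803 [ 557.1 -335.3] [62.9 54.2] 38.7 zmed 0.0864
side can 352 [ 566.6 -255.1] [49.3 46.8] 84.3 zmed 0.1574
side jar 377 [ 545.2 -334.6] [44.6 64.9] 22.1 zmed 0.0853
```

Emit:
step_arm(
  commands=[
    [1, [0.3, -0.5, 0], 0],
    [1, [0, 0, 3], 0],
    [1, [0, 0, 3], 0],
    [1, [0, 0, 3], 0],
    [1, [0, 0, 1.7], 0],
  ],
)

```text
clock: 10.07
eef_pos: [0.5663, -0.2497, 0.0772]
tool_rot: [-3.127, 0.283, 0.006]
ft_force: [0.4, 0.0, -0.7]
finger_gap: 0.0853
```

Emit:
step_arm(
  commands=[
    [1, [0, 0, 0.8], 0],
    [1, [0, 0, 0], 0],
    [1, [0, 0, 0], 0],
  ],
)

```text
clock: 10.32
eef_pos: [0.5682, -0.2521, 0.0732]
tool_rot: [-3.129, 0.285, -0.0]
ft_force: [0.4, -0.5, 0.4]
finger_gap: 0.0856
```

Emit:
step_arm(
  commands=[
    [0, [0, 0, 0], 0],
    [0, [0, 0, 0], 0],
    [0, [0, 0, 0], 0],
    [0, [0, 0, 0], 0],
    [0, [0, 0, 0], 0],
  ],
)

```text
clock: 10.73
eef_pos: [0.5688, -0.2537, 0.0746]
tool_rot: [3.127, -0.287, 0.004]
ft_force: [-1.3, 1.1, 6.9]
finger_gap: 0.0505
```

```bash
python3 go.py -0.183 569 -255.3 68
```

```text
t 10.73 pos [ 568.8 -253.7   74.6] yaw -0.183 tilt 0.17 gap 50.5 F [-1.3  1.1  6.9]
turn -0.0 shift cm [0.05 0.15 0.66]
```

Emit:
step_arm(
  commands=[
    [0, [0, 0, 0], 0],
    [0, [0, 0, -0.5], 0],
    [0, [0, 0, -1.5], 0],
    [0, [0, 0, -2.5], 0],
    [0, [0, 0, -3], 0],
  ],
)

```text
clock: 11.15
eef_pos: [0.5658, -0.2521, 0.1463]
tool_rot: [-3.126, 0.287, 0.008]
ft_force: [0.6, -0.7, -2.5]
finger_gap: 0.051
```

Emit:
step_arm(
  commands=[
    [0, [0, 0, -3], 0],
    [0, [0, 0, -3], 0],
    [0, [0, 0, -1.5], 0],
    [0, [0, 0, 0], -0.08],
    [0, [0, 0, 0], -0.083],
  ],
)

```text
clock: 11.57
eef_pos: [0.5686, -0.2537, 0.2246]
tool_rot: [3.14, -0.026, 0.005]
ft_force: [0.6, 0.0, -2.6]
finger_gap: 0.0502
```

```bash
python3 go.py -0.02 533.3 244 225 533.3 244 71
```

```text
t 11.57 pos [ 568.6 -253.7  224.6] yaw -0.016 tilt 0.19 gap 50.2 F [ 0.6  0.  -2.6]
turn 0.004 shift cm [-4.530e+00 -4.969e+01 -4.000e-02]
turn 0 shift cm [ 0.   0.  15.4]
```

Emit:
step_arm(
  commands=[
    [0, [-0.2, -1.5, 0], 0],
    [0, [-0.25, -2.9, 0], 0],
    [0, [-0.25, -2.9, 0], 0],
    [0, [-0.25, -2.9, 0], 0],
    [0, [-0.25, -2.9, 0], 0],
  ],
)

```text
clock: 11.98
eef_pos: [0.5578, -0.1208, 0.2225]
tool_rot: [-3.141, 0.033, 0.001]
ft_force: [-0.1, 0.2, -3.1]
finger_gap: 0.0507
```

Emit:
step_arm(
  commands=[
    [0, [-0.25, -2.9, 0], 0],
    [0, [-0.25, -2.9, 0], 0],
    [0, [-0.25, -2.9, 0], 0],
    [0, [-0.25, -2.9, 0], 0],
    [0, [-0.25, -2.9, 0], 0],
  ],
)

```text
clock: 12.4
eef_pos: [0.5482, 0.0246, 0.2226]
tool_rot: [-3.141, 0.032, 0.001]
ft_force: [1.0, -0.7, -2.7]
finger_gap: 0.0507
```

Emit:
step_arm(
  commands=[
    [0, [-0.25, -2.9, 0], 0],
    [0, [-0.25, -2.9, 0], 0],
    [0, [-0.25, -2.9, 0], 0],
    [0, [-0.25, -2.9, 0], 0],
    [0, [-0.25, -2.9, 0], 0],
  ],
)

```text
clock: 12.82
eef_pos: [0.5386, 0.1698, 0.2226]
tool_rot: [3.141, -0.032, -0.001]
ft_force: [0.5, -0.2, -2.6]
finger_gap: 0.0508
```

Emit:
step_arm(
  commands=[
    [0, [-0.25, -2.9, 0], 0],
    [0, [-0.25, -2.9, 0], 0],
    [0, [-0.3, -1.8, 0], 0],
    [0, [0, 0, 0], 0],
    [0, [0, 0, 0], 0],
  ],
)

```text
clock: 13.23
eef_pos: [0.5323, 0.2454, 0.2223]
tool_rot: [3.141, -0.028, -0.001]
ft_force: [-0.7, -0.7, -2.1]
finger_gap: 0.0508
```

```bash
python3 go.py -0.02 533.3 244 71
```

```text
t 13.23 pos [532.3 245.4 222.3] yaw -0.018 tilt 0.05 gap 50.8 F [-0.7 -0.7 -2.1]
turn 0.002 shift cm [ 0.11  0.13 15.13]
```

Emit:
step_arm(
  commands=[
    [0, [0.1, 0.1, 2], 0],
    [0, [0, 0, 3], 0],
    [0, [0, 0, 3], 0],
    [0, [0, 0, 3], 0],
    [0, [0, 0, 2], 0],
  ],
)

```text
clock: 13.65
eef_pos: [0.5323, 0.2416, 0.0898]
tool_rot: [3.14, -0.034, -0.005]
ft_force: [-0.4, 1.1, -2.1]
finger_gap: 0.0506
```

Emit:
step_arm(
  commands=[
    [0, [0, 0, 1], 0],
    [0, [0, 0, 0.5], 0],
    [0, [0, 0, 0.3], 0],
    [0, [0, 0, 0], 0],
    [0, [0, 0, 0], 0],
  ],
)

```text
clock: 14.07
eef_pos: [0.535, 0.2439, 0.0761]
tool_rot: [-3.141, 0.032, -0.004]
ft_force: [0.4, 0.6, -2.8]
finger_gap: 0.0507
```

```bash
python3 go.py -0.02 533.3 244 70.5
```

```text
t 14.07 pos [535.  243.9  76.1] yaw -0.02 tilt 0.16 gap 50.7 F [ 0.4  0.6 -2.8]
turn -0.0 shift cm [-0.17 -0.01  0.56]
```

Emit:
step_arm(
  commands=[
    [0, [-0.1, 0, 0.3], 0],
    [0, [0, 0, 0.2], 0],
    [0, [0, 0, 0], 0],
  ],
)

```text
clock: 14.32
eef_pos: [0.5336, 0.2441, 0.0706]
tool_rot: [-3.141, 0.031, -0.003]
ft_force: [0.3, 0.9, 0.7]
finger_gap: 0.0508
```

```bash
python3 go.py -0.02 533.3 244 70.5
```

```text
t 14.32 pos [533.6 244.1  70.6] yaw -0.02 tilt 0.13 gap 50.8 F [0.3 0.9 0.7]
turn 0.0 shift cm [-0.03  0.01  0.01]
```

Emit:
step_arm(
  commands=[
    [0.7, [0, 0, 0], 0],
    [1, [0, 0, 0], 0],
    [1, [0, 0, 0], 0],
    [1, [0, 0, 0], 0],
    [1, [0, 0, 0], 0],
  ],
)

```text
clock: 14.73
eef_pos: [0.5328, 0.2437, 0.0697]
tool_rot: [-3.141, 0.031, -0.0]
ft_force: [0.2, 0.7, 0.2]
finger_gap: 0.0859
```

Emit:
step_arm(
  commands=[
    [1, [0, 0, -1.5], 0],
    [1, [0, 0, -3], 0],
    [1, [0, 0, -3], 0],
    [1, [0, 0, -3], 0],
    [1, [0, 0, -1], 0],
  ],
)

```text
clock: 15.15
eef_pos: [0.535, 0.2444, 0.1895]
tool_rot: [-3.139, 0.031, -0.011]
ft_force: [0.5, 0.7, 0.9]
finger_gap: 0.085
```

```bash
python3 go.py -0.183 554 -334 185;  python3 - <<'E'
from h import *; from m2 import rc
for n in('scene','side'):
    s=snap(n);C=cloud(s);x,y,z=C[...,0],C[...,1],C[...,2];ok=s['depth']>0
    rc(C[ok&(abs(x-.533)<.035)&(abs(y-.244)<.035)&(z>.147)&(z<.16)],n+' can')
    rc(C[ok&(abs(x-.554)<.045)&(abs(y+.334)<.045)&(z>.079)&(z<.092)],n+' jar')
E
```

```text
t 15.15 pos [535.  244.4 189.5] yaw -0.02 tilt 0.41 gap 85.0 F [0.5 0.7 0.9]
turn 0.163 shift cm [12.4  56.53  0.45]
scene can 708 [537.1 238.5] [46.5 44.4] 55.3 zmed 0.1542
scene jar 876 [ 554.4 -333.2] [63.6 61.4] 38.5 zmed 0.0864
side can 843 [531.5 241.4] [47.2 46.5] 5.4 zmed 0.1537
side jar 476 [ 553.  -331.7] [61.6 63.3] 36.4 zmed 0.0853
```

Emit:
step_arm(
  commands=[
    [1, [0, 0, 0], 0.08],
    [1, [0, 0, 0], 0.083],
    [1, [0.7, 3.3, 0], 0],
    [1, [0.7, 3.3, 0], 0],
    [1, [0.7, 3.3, 0], 0],
  ],
)

```text
clock: 15.67
eef_pos: [0.5338, 0.1416, 0.1819]
tool_rot: [3.128, -0.284, -0.006]
ft_force: [0.3, -0.1, 1.0]
finger_gap: 0.0854
```

Emit:
step_arm(
  commands=[
    [1, [0.75, 3.3, 0], 0],
    [1, [0.75, 3.3, 0], 0],
    [1, [0.75, 3.3, 0], 0],
    [1, [0.75, 3.3, 0], 0],
    [1, [0.75, 3.3, 0], 0],
  ],
)

```text
clock: 16.08
eef_pos: [0.5406, -0.0279, 0.1822]
tool_rot: [-3.128, 0.287, 0.006]
ft_force: [0.9, -0.7, -0.2]
finger_gap: 0.0855
```

Emit:
step_arm(
  commands=[
    [1, [0.75, 3.3, 0], 0],
    [1, [0.75, 3.3, 0], 0],
    [1, [0.75, 3.3, 0], 0],
    [1, [0.75, 3.3, 0], 0],
    [1, [0.75, 3.3, 0], 0],
  ],
)

```text
clock: 16.5
eef_pos: [0.5476, -0.1967, 0.1821]
tool_rot: [-3.127, 0.287, 0.005]
ft_force: [2.0, -0.1, -0.2]
finger_gap: 0.0858
```

Emit:
step_arm(
  commands=[
    [1, [0.75, 3.3, 0], 0],
    [1, [0.75, 3.3, 0], 0],
    [1, [0.75, 3.3, 0], 0],
    [1, [0, 0, 0], 0],
    [1, [0, 0, 0], 0],
  ],
)

```text
clock: 16.92
eef_pos: [0.5519, -0.2982, 0.1816]
tool_rot: [-3.126, 0.292, 0.005]
ft_force: [0.3, 0.1, -0.4]
finger_gap: 0.0851
```

```bash
python3 go.py -0.183 553.5 -333 25; python3 - <<'E'
from h import *; from m2 import rc
s=snap('wrist');C=cloud(s);x,y,z=C[...,0],C[...,1],C[...,2];ok=s['depth']>0
rc(C[ok&(abs(x-.554)<.045)&(abs(y+.334)<.045)&(z>.079)&(z<.092)],' jar')
E
```

```text
t 16.92 pos [ 551.9 -298.2  181.6] yaw -0.186 tilt 0.22 gap 85.1 F [ 0.3  0.1 -0.4]
turn -0.003 shift cm [ 0.79  3.4  15.66]
 jar 5716 [ 552.2 -334.8] [61.2 60.3] 80.0 zmed 0.0865
```

Emit:
step_arm(
  commands=[
    [1, [0.7, 3.4, 0], 0],
    [1, [0, 0, 3], 0],
    [1, [0, 0, 3], 0],
    [1, [0, 0, 3], 0],
    [1, [0, 0, 3], 0],
  ],
)

```text
clock: 17.38
eef_pos: [0.5536, -0.3297, 0.0628]
tool_rot: [-3.128, 0.284, 0.001]
ft_force: [1.1, 0.7, -0.8]
finger_gap: 0.0855
```

Emit:
step_arm(
  commands=[
    [1, [0, 0, 2], 0],
    [1, [0, 0, 1.2], 0],
    [1, [0, 0, 0], 0],
    [1, [0, 0, 0], 0],
  ],
)

```text
clock: 17.72
eef_pos: [0.553, -0.3295, 0.0315]
tool_rot: [-3.127, 0.284, 0.004]
ft_force: [0.4, -0.6, 0.1]
finger_gap: 0.0854
```

```bash
python3 go.py -0.183 553 -334 25
```

```text
t 17.72 pos [ 553.  -329.5   31.5] yaw -0.181 tilt 0.19 gap 85.4 F [ 0.4 -0.6  0.1]
turn 0.002 shift cm [0.09 0.45 0.65]
```

Emit:
step_arm(
  commands=[
    [1, [0, 0.4, 0.5], 0],
    [1, [0, 0, 0.5], 0],
    [1, [0, 0, 0], 0],
    [1, [0, 0, 0], 0],
    [0.6, [0, 0, 0], 0],
  ],
)

```text
clock: 18.13
eef_pos: [0.5534, -0.336, 0.0231]
tool_rot: [3.128, -0.287, 0.001]
ft_force: [0.1, 0.1, 0.5]
finger_gap: 0.0754
```

Emit:
step_arm(
  commands=[
    [0, [0, 0, 0], 0],
    [0, [0, 0, 0], 0],
    [0, [0, 0, 0], 0],
    [0, [0, 0, 0], 0],
  ],
)

```text
clock: 18.47
eef_pos: [0.5534, -0.336, 0.0234]
tool_rot: [3.128, -0.287, 0.001]
ft_force: [-2.1, -0.4, 5.8]
finger_gap: 0.0606
```

```bash
python3 go.py -0.183 553 -334 22
```

```text
t 18.47 pos [ 553.4 -336.    23.4] yaw -0.183 tilt 0.07 gap 60.6 F [-2.1 -0.4  5.8]
turn -0.0 shift cm [-0.08 -0.19  0.14]
```

Emit:
step_arm(
  commands=[
    [0, [0, 0, -0.5], 0],
    [0, [0, 0, -1.5], 0],
    [0, [0, 0, -3], 0],
    [0, [0, 0, -3], 0],
    [0, [0, 0, -3], 0],
  ],
)

```text
clock: 18.88
eef_pos: [0.5522, -0.3349, 0.1326]
tool_rot: [-3.127, 0.287, 0.004]
ft_force: [1.2, -1.4, -2.2]
finger_gap: 0.0612
```

Emit:
step_arm(
  commands=[
    [0, [0, 0, -3], 0],
    [0, [0, 0, -2.5], 0],
    [0, [0, 0, -1], 0],
    [0, [0, 0, 0], -0.08],
    [0, [0, 0, 0], -0.083],
  ],
)

```text
clock: 19.3
eef_pos: [0.5535, -0.3359, 0.1976]
tool_rot: [3.141, -0.025, 0.001]
ft_force: [-0.1, -0.2, -3.0]
finger_gap: 0.0612
```

```bash
python3 go.py -0.02 535 325 198 535 325 20
```

```text
t 19.3 pos [ 553.5 -335.9  197.6] yaw -0.016 tilt 0.04 gap 61.2 F [-0.1 -0.2 -3. ]
turn 0.004 shift cm [-3.170e+00 -6.604e+01 -4.000e-02]
turn 0 shift cm [ 0.   0.  17.8]
```

Emit:
step_arm(
  commands=[
    [0, [0, -1.5, 0], 0.004],
    [0, [-0.15, -3, 0], 0],
    [0, [-0.15, -3, 0], 0],
    [0, [-0.15, -3, 0], 0],
    [0, [-0.15, -3, 0], 0],
  ],
)

```text
clock: 19.72
eef_pos: [0.5493, -0.199, 0.1959]
tool_rot: [-3.14, 0.038, 0.004]
ft_force: [0.8, -0.1, -1.8]
finger_gap: 0.0608
```

Emit:
step_arm(
  commands=[
    [0, [-0.15, -3, 0], 0],
    [0, [-0.15, -3, 0], 0],
    [0, [-0.15, -3, 0], 0],
    [0, [-0.15, -3, 0], 0],
    [0, [-0.15, -3, 0], 0],
  ],
)

```text
clock: 20.13
eef_pos: [0.5453, -0.0488, 0.1961]
tool_rot: [-3.141, 0.038, 0.004]
ft_force: [-0.2, -0.1, -2.5]
finger_gap: 0.0608
```

Emit:
step_arm(
  commands=[
    [0, [-0.15, -3, 0], 0],
    [0, [-0.15, -3, 0], 0],
    [0, [-0.15, -3, 0], 0],
    [0, [-0.15, -3, 0], 0],
    [0, [-0.15, -3, 0], 0],
  ],
)

```text
clock: 20.55
eef_pos: [0.5414, 0.1011, 0.1961]
tool_rot: [3.141, -0.038, -0.004]
ft_force: [-0.2, -0.3, -3.0]
finger_gap: 0.0609
```

Emit:
step_arm(
  commands=[
    [0, [-0.15, -3, 0], 0],
    [0, [-0.15, -3, 0], 0],
    [0, [-0.15, -3, 0], 0],
    [0, [-0.15, -3, 0], 0],
    [0, [-0.15, -3, 0], 0],
  ],
)

```text
clock: 20.97
eef_pos: [0.5375, 0.2511, 0.196]
tool_rot: [3.141, -0.038, -0.004]
ft_force: [0.1, -0.3, -2.0]
finger_gap: 0.0606
```

Emit:
step_arm(
  commands=[
    [0, [-0.15, -3, 0], 0],
    [0, [-0.15, -3, 0], 0],
    [0, [0, -1.5, 0], 0],
    [0, [0, 0, 0], 0],
    [0, [0, 0, 0], 0],
  ],
)

```text
clock: 21.38
eef_pos: [0.5365, 0.3252, 0.1958]
tool_rot: [3.14, -0.035, -0.003]
ft_force: [0.6, -0.5, -2.4]
finger_gap: 0.0605
```

```bash
python3 go.py -0.02 535 325 20; python3 - <<'E'
from h import *
s=snap('scene'); b=snap('side')
cv2.imwrite('pics/h.png',cv2.resize(np.hstack([s['pixels'][60:360,330:630],b['pixels'][180:480,130:430]])[:,:,::-1],(800,400)))
E
```

```text
t 21.38 pos [536.5 325.2 195.8] yaw -0.022 tilt 0.16 gap 60.5 F [ 0.6 -0.5 -2.4]
turn -0.002 shift cm [-0.15  0.02 17.58]
```

View pics/h.png

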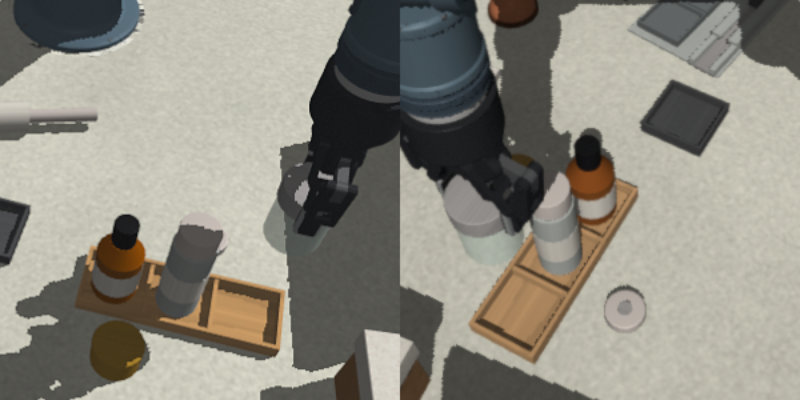

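The bottle and can stand upright in compartments -80 and 0, and the jar hangs upright. I'm lowering the jar.

Emit:
step_arm(
  commands=[
    [0, [-0.1, 0, 2], 0],
    [0, [0, 0, 3], 0],
    [0, [0, 0, 3], 0],
    [0, [0, 0, 3], 0],
    [0, [0, 0, 3], 0],
  ],
)

```text
clock: 21.9
eef_pos: [0.5365, 0.3232, 0.0565]
tool_rot: [3.141, -0.041, 0.0]
ft_force: [-0.1, 0.0, -2.4]
finger_gap: 0.0606
```

Emit:
step_arm(
  commands=[
    [0, [0, 0, 1.5], 0],
    [0, [0, 0, 1], 0],
    [0, [0, 0, 0.3], 0],
    [0, [0, 0, 0], 0],
    [0, [0, 0, 0], 0],
  ],
)

```text
clock: 22.32
eef_pos: [0.5376, 0.3249, 0.031]
tool_rot: [-3.14, 0.039, -0.003]
ft_force: [-0.1, 0.6, -2.8]
finger_gap: 0.0609
```

```bash
python3 go.py -0.02 535 325 19.4
```

```text
t 22.32 pos [537.6 324.9  31. ] yaw -0.025 tilt 0.13 gap 60.9 F [-0.1  0.6 -2.8]
turn -0.005 shift cm [-0.26 -0.    1.16]
```

Emit:
step_arm(
  commands=[
    [0, [-0.2, 0, 0.5], 0],
    [0, [0, 0, 0.4], 0],
    [0, [0, 0, 0.2], 0],
    [0, [0, 0, 0], 0],
  ],
)

```text
clock: 22.65
eef_pos: [0.5348, 0.3253, 0.0195]
tool_rot: [-3.141, 0.037, -0.002]
ft_force: [-1.0, -0.1, 2.0]
finger_gap: 0.0607
```

```bash
python3 go.py -0.02 535 325 19.4
```

```text
t 22.65 pos [534.8 325.3  19.5] yaw -0.024 tilt 0.08 gap 60.7 F [-1.  -0.1  2. ]
turn -0.004 shift cm [0.02 0.03 0.01]
```

Emit:
step_arm(
  commands=[
    [0.85, [0, 0, 0], 0],
    [1, [0, 0, 0], 0],
    [1, [0, 0, 0], 0],
    [1, [0, 0, 0], 0],
    [1, [0, 0, 0], 0],
  ],
)

```text
clock: 23.07
eef_pos: [0.5345, 0.325, 0.0186]
tool_rot: [-3.141, 0.038, -0.0]
ft_force: [-0.2, 0.5, 0.1]
finger_gap: 0.0855
```

Emit:
step_arm(
  commands=[
    [1, [0, 0, -1.5], 0],
    [1, [0, 0, -3], 0],
    [1, [0, 0, -4], 0],
    [1, [0, 0, -4], 0],
    [1, [0, 0, -4], 0],
  ],
)

```text
clock: 23.48
eef_pos: [0.5339, 0.3247, 0.1852]
tool_rot: [3.141, -0.038, -0.001]
ft_force: [1.1, 1.1, -0.8]
finger_gap: 0.0852
```

Emit:
step_arm(
  commands=[
    [1, [0, 0, 0], 0.08],
    [1, [0, 0, 0], 0.08],
    [1, [0, 0, 0], 0],
  ],
)

```text
clock: 23.73
eef_pos: [0.5351, 0.3253, 0.1848]
tool_rot: [-3.127, 0.29, -0.003]
ft_force: [0.4, -0.2, 0.1]
finger_gap: 0.0854
```

```bash
python3 go.py -0.183 476 -254 130 ;  python3 - <<'E'
from h import *; from m2 import rc
for n in('scene','side'):
    s=snap(n);C=cloud(s);x,y,z=C[...,0],C[...,1],C[...,2];ok=s['depth']>0
    rc(C[ok&(abs(x-.535)<.045)&(abs(y-.324)<.045)&(z>.075)&(z<.09)],n+' jar')
    rc(C[ok&(abs(x-.533)<.035)&(abs(y-.244)<.035)&(z>.147)&(z<.16)],n+' can')
    rc(C[ok&(abs(x-.532)<.03)&(abs(y-.162)<.03)&(z>.128)&(z<.14)],n+' bottle')
    rc(C[ok&(abs(x-.476)<.03)&(abs(y+.254)<.03)&(z>.058)&(z<.071)],n+' stop')
E
```

```text
t 23.73 pos [535.1 325.3 184.8] yaw -0.185 tilt 0.14 gap 85.4 F [ 0.4 -0.2  0.1]
turn -0.002 shift cm [ 4.73 58.03  5.48]
scene jar 1198 [535.6 325.9] [61.7 61.4] 16.2 zmed 0.0831
scene can 763 [535.2 239.7] [47.4 47. ] 14.3 zmed 0.1543
scene bottle 284 [533.4 160.4] [29.3 29.1] 51.5 zmed 0.1344
scene stop 127 [ 476.5 -254.3] [26.3 18.8] 85.0 zmed 0.0648
side jar 1434 [533.1 328.1] [60.6 61.4] 45.0 zmed 0.0821
side can 553 [526.6 235. ] [31.  47.8] 52.4 zmed 0.1538
side bottle 285 [529.7 161.7] [28.3 30.1] 26.9 zmed 0.1338
side stop 92 [ 474.7 -254.1] [26.2 16.7] 80.0 zmed 0.0645
```

Emit:
step_arm(
  commands=[
    [1, [0.3, 3.4, 0], 0],
    [1, [0.3, 3.4, 0], 0],
    [1, [0.3, 3.4, 0], 0],
    [1, [0.3, 3.4, 0], 0],
    [1, [0.3, 3.4, 0], 0],
  ],
)

```text
clock: 24.25
eef_pos: [0.517, 0.1536, 0.1827]
tool_rot: [3.128, -0.285, -0.002]
ft_force: [0.8, -1.1, 0.3]
finger_gap: 0.0852
```

Emit:
step_arm(
  commands=[
    [1, [0.3, 3.4, 0], 0],
    [1, [0.3, 3.4, 0], 0],
    [1, [0.3, 3.4, 0], 0],
    [1, [0.3, 3.4, 0], 0],
    [1, [0.3, 3.4, 0], 0],
  ],
)

```text
clock: 24.67
eef_pos: [0.5006, -0.0163, 0.1829]
tool_rot: [-3.128, 0.285, 0.002]
ft_force: [0.6, -0.3, 0.2]
finger_gap: 0.0858
```

Emit:
step_arm(
  commands=[
    [1, [0.3, 3.4, 1], 0],
    [1, [0.3, 3.4, 1], 0],
    [1, [0.3, 3.4, 1], 0],
    [1, [0.3, 3.4, 1], 0],
    [1, [0.3, 3.4, 1.5], 0],
  ],
)

```text
clock: 25.08
eef_pos: [0.4849, -0.1863, 0.1283]
tool_rot: [3.129, -0.286, 0.001]
ft_force: [0.5, -0.3, 0.9]
finger_gap: 0.0855
```

Emit:
step_arm(
  commands=[
    [1, [0.2, 3.4, 0], 0],
    [1, [0, 3.4, 0], 0],
    [1, [0, 0, 0], 0],
    [1, [0, 0, 0], 0],
    [1, [0, 0, 0], 0],
  ],
)

```text
clock: 25.5
eef_pos: [0.4743, -0.2513, 0.128]
tool_rot: [-3.127, 0.288, 0.002]
ft_force: [0.5, 0.4, 0.5]
finger_gap: 0.0853
```

```bash
python3 go.py -0.183 476 -254 4;  python3 - <<'E'
from h import *; from m2 import rc
s=snap('wrist','i.png');C=cloud(s);x,y,z=C[...,0],C[...,1],C[...,2];ok=s['depth']>0
rc(C[ok&(abs(x-.476)<.03)&(abs(y+.254)<.03)&(z>.058)&(z<.071)],' stop')
E
```

```text
t 25.5 pos [ 474.3 -251.3  128. ] yaw -0.183 tilt 0.1 gap 85.3 F [0.5 0.4 0.5]
turn -0.0 shift cm [ 0.22  0.23 12.4 ]
 stop 1094 [ 474.2 -256.4] [24.4 15.8] 79.3 zmed 0.0654
```

View pics/i.png

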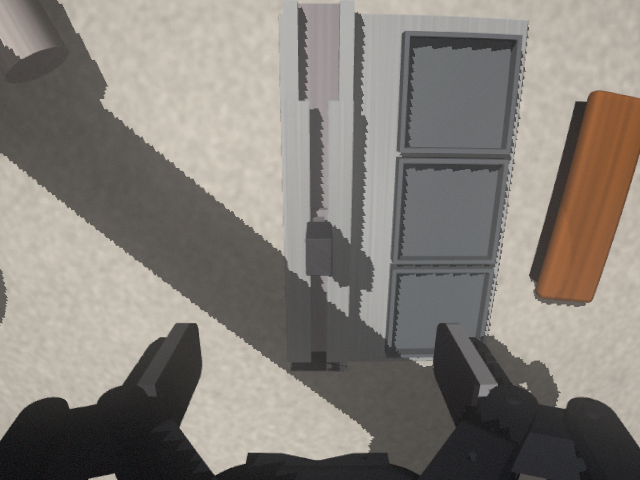

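The stop is at (320,248), centred between the fingers. The dishes are empty. I descend and grip it across its thin side.

Emit:
step_arm(
  commands=[
    [1, [0.1, 0.3, 3], 0],
    [1, [0, 0, 3], 0],
    [1, [0, 0, 3], 0],
    [1, [0, 0, 2], 0],
    [1, [0, 0, 1], 0],
  ],
)

```text
clock: 25.97
eef_pos: [0.4734, -0.2519, 0.0057]
tool_rot: [-3.126, 0.284, 0.007]
ft_force: [0.0, 0.6, -0.4]
finger_gap: 0.0854
```

Emit:
step_arm(
  commands=[
    [1, [0, 0, 0], 0],
    [1, [0, 0, 0], 0],
    [1, [0, 0, 0], 0],
  ],
)

```text
clock: 26.22
eef_pos: [0.4767, -0.2554, 0.0102]
tool_rot: [3.127, -0.287, 0.004]
ft_force: [-1.2, -0.0, -0.1]
finger_gap: 0.085
```

```bash
python3 go.py -0.183 475 -255 6
```

```text
t 26.22 pos [ 476.7 -255.4   10.2] yaw -0.183 tilt 0.15 gap 85.0 F [-1.2 -0.  -0.1]
turn 0.0 shift cm [-0.17 -0.01  0.42]
```

Emit:
step_arm(
  commands=[
    [1, [-0.1, 0, 0.3], 0],
    [0.5, [0, 0, 0], 0],
    [0, [0, 0, 0], 0],
    [0, [0, 0, 0], 0],
    [0, [0, 0, 0], 0],
  ],
  grip_force=40,
)

```text
clock: 26.63
eef_pos: [0.4745, -0.2551, 0.0059]
tool_rot: [3.128, -0.289, 0.001]
ft_force: [0.5, -0.1, -0.0]
finger_gap: 0.0388
```

Emit:
step_arm(
  commands=[
    [0, [0, 0, 0], 0],
    [0, [0, 0, 0], 0],
    [0, [0, 0, 0], 0],
    [0, [0, 0, 0], 0],
  ],
)

```text
clock: 26.97
eef_pos: [0.4745, -0.255, 0.0058]
tool_rot: [3.128, -0.289, 0.001]
ft_force: [0.1, 0.3, 1.7]
finger_gap: 0.0156
```

```bash
python3 go.py -0.183 475 -255 6
```

```text
t 26.97 pos [ 474.5 -255.     5.8] yaw -0.184 tilt 0.03 gap 15.6 F [0.1 0.3 1.7]
turn -0.001 shift cm [ 0.04 -0.01 -0.02]
```

```bash
python3 - <<'E'
from h import *
# picture i.png was taken at this pose
T=None
s=snap('wrist'); W=np.eye(4);W[:3,:3]=R.from_rotvec([-3.127,.288,.002]).as_matrix();W[:3,3]=[.4743,-.2513,.128];s['T']=W@np.array(s['T_tool_cam'])
p=plane(s,[[304,104],[342,101]],.025)
d=plane(s,[[402,155],[517,151],[391,262],[501,260]],.018)
a=np.array([np.sin(.183),np.cos(.183)]); q=np.array([.4745,-.255])
print(p.round(4),d.round(4)); print('lip end - stop',(p[:,:2]-q)@a, 'mid dish - stop',(d[:,:2]-q)@a,((d[:,:2].mean(0)-q)@a))
E
```

```text
[[ 0.4809 -0.1686  0.025 ]
 [ 0.5047 -0.1712  0.025 ]] [[ 0.5388 -0.2125  0.018 ]
 [ 0.6172 -0.2231  0.018 ]
 [ 0.5216 -0.2872  0.018 ]
 [ 0.6021 -0.3008  0.018 ]]
lip end - stop [0.0861151  0.08793153] mid dish - stop [ 0.0535173   0.05728122 -0.02307895 -0.02179781] 0.01648044300192232
```

Emit:
step_arm(
  commands=[
    [0, [0, -0.7, 0], 0],
    [0, [0, -1.3, 0], 0],
    [0, [0, -1.5, 0], 0],
  ],
)

```text
clock: 27.27
eef_pos: [0.4811, -0.2204, 0.0058]
tool_rot: [3.127, -0.291, 0.001]
ft_force: [-1.2, -3.1, 5.5]
finger_gap: 0.0154
```

```bash
python3 go.py -0.183 496.3 -137.0 6
```

```text
t 27.27 pos [ 481.1 -220.4    5.8] yaw -0.185 tilt 0.07 gap 15.4 F [-1.2 -3.1  5.5]
turn -0.002 shift cm [-0.02 -8.48 -0.02]
```

Emit:
step_arm(
  commands=[
    [0, [0, -1.5, 0], 0],
    [0, [0, -1.5, 0], 0],
    [0, [0, -1.5, 0], 0],
    [0, [0, -1.5, 0], 0],
    [0, [0, -1.5, 0], 0],
  ],
)

```text
clock: 27.68
eef_pos: [0.4946, -0.1454, 0.0058]
tool_rot: [3.128, -0.288, 0.0]
ft_force: [-0.3, -0.6, 0.1]
finger_gap: 0.0156
```

Emit:
step_arm(
  commands=[
    [0, [0, -1, 0], 0],
    [0, [0, 0, 0], 0],
    [0, [0, 0, 0], 0],
  ],
)

```text
clock: 27.93
eef_pos: [0.4966, -0.1347, 0.0058]
tool_rot: [-3.125, 0.285, -0.001]
ft_force: [0.6, 3.7, 5.3]
finger_gap: 0.0151
```

```bash
python3 go.py -0.183 496.3 -137.0 6; python3 - <<'E'
from h import *
s=snap('wrist'); b=snap('side'); cv2.imwrite('pics/j.png',cv2.resize(np.hstack([s['pixels'][100:400,170:470],b['pixels'][120:270,310:460].repeat(2,0).repeat(2,1)])[:,:,::-1],(800,400)))
E
```

```text
t 27.93 pos [ 496.6 -134.7    5.8] yaw -0.182 tilt 0.18 gap 15.1 F [0.6 3.7 5.3]
turn 0.001 shift cm [ 0.01  0.23 -0.02]
```

View pics/j.png

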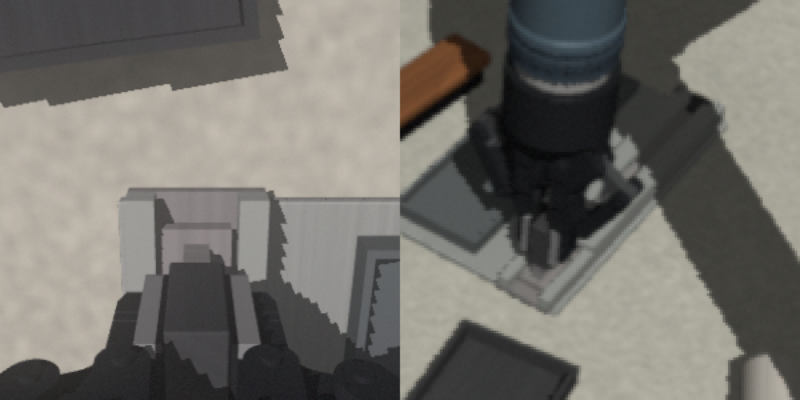

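The foot lies in the open section, short of the open end. I lift gently.

Emit:
step_arm(
  commands=[
    [0, [0, 0, -0.3], 0],
    [0, [0, 0, -0.5], 0],
    [0, [0, 0, -0.7], 0],
  ],
)

```text
clock: 28.28
eef_pos: [0.495, -0.1374, 0.0201]
tool_rot: [3.128, -0.29, -0.004]
ft_force: [0.1, 0.4, -1.2]
finger_gap: 0.0153
```

Emit:
step_arm(
  commands=[
    [0, [0, 0, -1], 0],
    [0, [0, 0, -2], 0],
    [0, [0, 0, -2], 0],
    [0, [0, 0, -1], 0],
    [0, [0, 0, 0], 0],
  ],
)

```text
clock: 28.7
eef_pos: [0.4986, -0.1382, 0.0837]
tool_rot: [3.126, -0.289, 0.009]
ft_force: [0.5, -0.8, -1.4]
finger_gap: 0.0155
```

```bash
python3 go.py -0.06 486 -16 80 486 -16 1; python3 - <<'E'
from h import *
s=snap('wrist'); b=snap('side'); cv2.imwrite('pics/k.png',cv2.resize(np.hstack([s['pixels'][100:400,170:470],b['pixels'][120:270,310:460].repeat(2,0).repeat(2,1)])[:,:,::-1],(800,400)))
E
```

```text
t 28.7 pos [ 498.6 -138.2   83.7] yaw -0.184 tilt 0.34 gap 15.5 F [ 0.5 -0.8 -1.4]
turn -0.124 shift cm [ -1.99 -12.12   0.37]
turn 0 shift cm [0.  0.  7.9]
```

View pics/k.png

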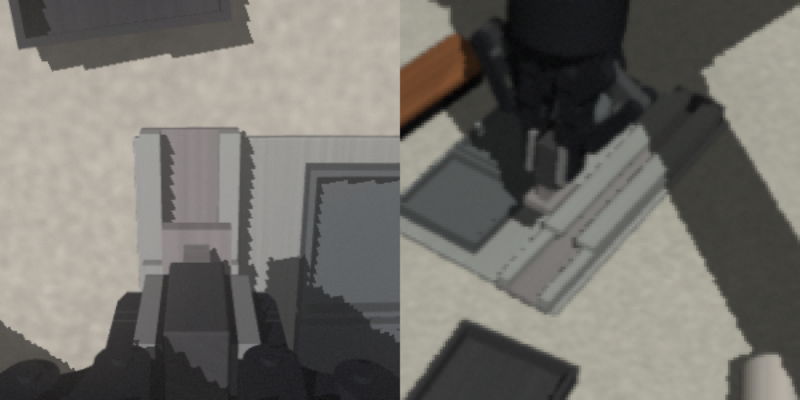

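The stop hangs free and upright. I carry it to the dish.

Emit:
step_arm(
  commands=[
    [0, [0, 0, 0], -0.06],
    [0, [0, 0, 0], -0.064],
    [0, [-0.4, -2.4, 0], 0],
    [0, [-0.4, -2.4, 0], 0],
    [0, [-0.4, -2.4, 0], 0],
  ],
)

```text
clock: 29.22
eef_pos: [0.4872, -0.0635, 0.079]
tool_rot: [-3.139, 0.097, 0.004]
ft_force: [0.0, -0.1, -1.1]
finger_gap: 0.0155
```

Emit:
step_arm(
  commands=[
    [0, [-0.4, -2.4, 0], 0],
    [0, [-0.4, -2.5, 0], 0],
    [0, [0, 0, 0], 0],
    [0, [0, 0, 0], 0],
  ],
)

```text
clock: 29.55
eef_pos: [0.482, -0.0138, 0.0793]
tool_rot: [3.14, -0.09, -0.004]
ft_force: [0.2, -0.1, -1.6]
finger_gap: 0.0156
```

```bash
python3 go.py -0.06 486 -16 0
```

```text
t 29.55 pos [482.  -13.8  79.3] yaw -0.058 tilt 0.16 gap 15.6 F [ 0.2 -0.1 -1.6]
turn 0.002 shift cm [0.41 0.19 7.93]
```

Emit:
step_arm(
  commands=[
    [0, [0.3, 0.2, 2], 0],
    [0, [0, 0, 2], 0],
    [0, [0, 0, 1.5], 0],
    [0, [0, 0, 1], 0],
    [0, [0, 0, 0.5], 0],
  ],
)

```text
clock: 29.97
eef_pos: [0.4847, -0.0179, 0.0084]
tool_rot: [-3.14, 0.096, 0.006]
ft_force: [-0.0, -0.4, -2.1]
finger_gap: 0.0156
```

Emit:
step_arm(
  commands=[
    [0, [0, 0, 0.2], 0],
    [0, [0, 0, 0], 0],
    [0, [0, 0, 0], 0],
  ],
)

```text
clock: 30.22
eef_pos: [0.4869, -0.0175, 0.009]
tool_rot: [3.14, -0.095, 0.001]
ft_force: [-0.4, -0.5, -0.9]
finger_gap: 0.0153
```

```bash
python3 go.py -0.06 486 -16 0
```

```text
t 30.22 pos [486.9 -17.5   9. ] yaw -0.061 tilt 0.05 gap 15.3 F [-0.4 -0.5 -0.9]
turn -0.001 shift cm [-0.1  -0.15  0.9 ]
```

Emit:
step_arm(
  commands=[
    [0, [0, 0, 0.4], 0],
    [0, [0, 0, 0.2], 0],
    [0, [0, 0, 0.1], 0],
    [0, [0, 0, 0], 0],
    [0, [0, 0, 0], 0],
  ],
)

```text
clock: 30.63
eef_pos: [0.4864, -0.017, 0.0017]
tool_rot: [3.14, -0.094, 0.0]
ft_force: [0.7, -0.4, -1.3]
finger_gap: 0.0157
```

```bash
python3 go.py -0.06 486 -16 0
```

```text
t 30.63 pos [486.4 -17.    1.7] yaw -0.06 tilt 0.01 gap 15.7 F [ 0.7 -0.4 -1.3]
turn 0.0 shift cm [-0.05 -0.1   0.17]
```

Emit:
step_arm(
  commands=[
    [0, [0, 0, 0.1], 0],
    [0, [0, 0, 0.1], 0],
    [0, [0, 0, 0], 0],
    [0, [0, 0, 0], 0],
  ],
)

```text
clock: 30.97
eef_pos: [0.4867, -0.0171, -0.0002]
tool_rot: [3.14, -0.094, 0.001]
ft_force: [-0.3, 0.1, 1.8]
finger_gap: 0.0156
```

```bash
python3 go.py -0.06 486 -16 0
```

```text
t 30.97 pos [ 4.867e+02 -1.710e+01 -2.000e-01] yaw -0.06 tilt 0.03 gap 15.6 F [-0.3  0.1  1.8]
turn 0.0 shift cm [-0.08 -0.11 -0.02]
```

Emit:
step_arm(
  commands=[
    [0.4, [0, 0, 0], 0],
    [0.8, [0, 0, 0], 0],
    [1, [0, 0, 0], 0],
    [1, [0, 0, 0], 0],
    [1, [0, 0, 0], 0],
  ],
)

```text
clock: 31.38
eef_pos: [0.4865, -0.0171, -0.0004]
tool_rot: [-3.14, 0.094, -0.0]
ft_force: [0.3, 0.6, 0.0]
finger_gap: 0.0749
```

Emit:
step_arm(
  commands=[
    [1, [0, 0, -1], 0],
    [1, [0, 0, -3], 0],
    [1, [0, 0, -4], 0],
    [1, [0, 0, -4], 0],
    [1, [0, 0, -4], 0],
  ],
)

```text
clock: 31.8
eef_pos: [0.4857, -0.017, 0.1612]
tool_rot: [-3.14, 0.094, 0.001]
ft_force: [2.0, -0.6, 0.6]
finger_gap: 0.0854
```

Emit:
step_arm(
  commands=[
    [1, [0, 0, -4], 0],
    [1, [0, 0, -2], 0],
    [1, [0, 0, 0], 0],
    [1, [0, 0, 0], 0],
  ],
)

```text
clock: 32.13
eef_pos: [0.4877, -0.0173, 0.221]
tool_rot: [3.14, -0.094, 0.006]
ft_force: [-0.4, 0.2, -0.3]
finger_gap: 0.0851
```

```bash
python3 go.py -0.06 486 -16 0; python3 - <<'E'
from h import *; from m2 import rc
for n in('scene','side'):
    s=snap(n,n+'_end.png');C=cloud(s);x,y,z=C[...,0],C[...,1],C[...,2];ok=s['depth']>0
    rc(C[ok&(abs(x-.535)<.045)&(abs(y-.324)<.045)&(z>.075)&(z<.09)],n+' jar')
    rc(C[ok&(abs(x-.533)<.035)&(abs(y-.244)<.035)&(z>.147)&(z<.16)],n+' can')
    rc(C[ok&(abs(x-.532)<.03)&(abs(y-.162)<.03)&(z>.128)&(z<.14)],n+' bottle')
    rc(C[ok&(abs(x-.486)<.03)&(abs(y+.016)<.03)&(z>.053)&(z<.068)],n+' stop')
a,b=[cv2.imread('pics/%s_end.png'%n) for n in('scene','side')]
cv2.imwrite('pics/end.png',cv2.resize(np.hstack([a[150:370,270:560],b[220:440,150:440]]),(800,303)))
E
```

```text
t 32.13 pos [487.7 -17.3 221. ] yaw -0.06 tilt 0.21 gap 85.1 F [-0.4  0.2 -0.3]
turn 0.0 shift cm [-0.18 -0.12 22.1 ]
scene jar 1195 [535.6 326. ] [61.3 61.6] 88.5 zmed 0.0831
scene can 766 [535.1 239.4] [47.3 46.1] 11.9 zmed 0.1542
scene bottle 286 [533.8 160.6] [29.4 29.4] 6.0 zmed 0.1341
scene stop 136 [489.3 -16.3] [24.3 17.1] 87.3 zmed 0.0589
side jar 1435 [533.  327.6] [60.7 61.7] 34.7 zmed 0.0821
side can 844 [532.2 241.1] [48.  46.5] 6.3 zmed 0.1536
side bottle 281 [529.8 162.7] [29.1 29. ] 50.7 zmed 0.1336
side stop 121 [485.5 -16.4] [26.3 16.7] 89.6 zmed 0.0587
```

View pics/end.png

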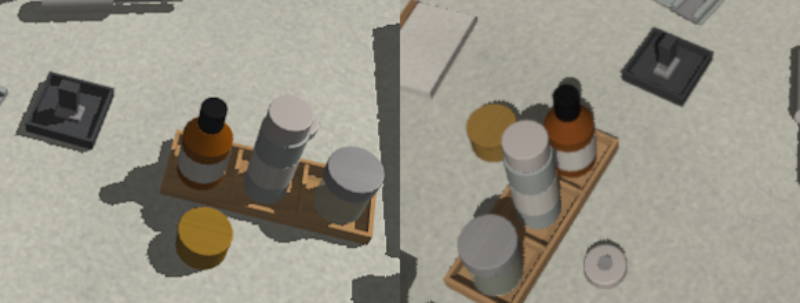

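The bottle, can and jar stand upright in the right, middle and left compartments. The stop stands on its foot in the steel dish, with its top at 59-60 mm as expected. The gripper is clear of everything, so I'm handing in.

```bash
python3 -c "from workcell import env; print(env.hand_in())"
```

```text
the job is handed in; nothing more can be done
None
```

The job is done and handed in at about 32 s, well inside the 115 s limit. The bottle is in the right compartment, the spray can in the middle and the jar in the left. The stop was slid to the open end, lifted out and stood upright in the steel dish.

**Last checks:** both fixed cameras put the tops of the bottle, can, jar and stop within about 2 mm of the heights expected if they stand flat. All four look upright in their places, and the gripper is open and clear above.

**What disagreed or went wrong:**
- The fingertips sit about 28 mm short of the reported TCP. Because of this, the first grip on the bottle closed on its cap top (about 20 N, nothing moved). I lowered all heights by 28 mm and the later grips held.
- The two cameras differ by 2–4 mm in position, which is within the compartments' slack.

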